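# Turn a tray of culture dishes over into its matching tray

### The job

The blue tray holds two culture dishes, and the empty orange tray of the same shape lies face down on top of it as its cover. Turn the closed pair over, keeping the trays together and lowering them under control (no dropping or toppling), so that the orange tray lies flat on the worktop underneath and both dishes lie upside down in its pockets. Then lift off the emptied blue tray and lay it flat in the middle of the black mat; leave the other things on the bench where they are.

Things in the scene. Friction and masses are not known exactly. Their poses are not given: they have to be found in the camera images.
- tray_a_centre (a point): centre of the blue tray, a rigid block 68 (x) x 132 (y) x 20 (z) mm, 0.11 kg, with two round pockets in its face, 61 mm wide and 8 mm deep, centred 32.5 mm either side of the middle along y. Own z points out of the pocketed face: up at the start.
- tray_b_centre (a point): centre of the empty orange tray, same shape and size as the blue one; own z points out of the pocketed face: down at the start, as it lies face down on the blue tray, edges flush, its centre 20 mm above the blue tray's. Nothing latches the pair: whoever carries it must grip both at once, e.g. across the 68 mm width over the joint line. The pair is 40 mm thick and stands freely on its 68 x 40 mm end
- tray_b_pocket0 (a point): where the middle of a dish comes to lie in one pocket of the orange tray (32.5 mm from the middle towards its own -y)
- tray_b_pocket1 (a point): the same for the other pocket (towards +y)
- culture_dish_0_centre (a point): centre of a closed culture dish, 58 mm in diameter, 14 mm high, 18 g, lid on and fixed; own z points up through the lid at the start. It lies loose between the two trays in a pair of facing pockets (hidden there at the start), with 1.5 mm play all round and 2 mm in height
- culture_dish_1_centre (a point): the second culture dish, likewise, in the other pair of pockets
- mat: black rubber mat, 130 (x) x 170 (y) x 3 mm, fixed to the worktop; origin at the centre of its underside. Beyond it, right of y = -0.37 m where x is over 0.42 m, stands a machine about 0.4 m tall; a wall bounds the worktop at the left, at y = 0.47 m
- tape: bystander: roll of tape, 73 mm wide, 19 mm high, flat on the worktop; origin at the centre of its underside
- forceps_1: bystander: steel forceps 134 mm long, 8 mm high, flat on the worktop; origin at the centre of its underside, long along its own y
- pen: bystander: marker pen with a black cap, 128 mm long, 16 mm high, lying on the worktop; origin at the centre of its underside, long along its own y
- pipette_1: bystander: white pipette with a red button, 221 mm long, 25 mm high, lying on the worktop; origin at the centre of its underside, long along its own y
Not all that is in view belongs to the job. Of the things shaped like the part that bears tray_b_centre, the orange one is meant.

How it is judged:
By the outcome, as a careful person would: the job done as asked, in the order asked, and still so for the second after the job is handed in, with the robot touching nothing.
It also fails if it takes over 64 s, if anything falls off the work surface, if the arm or the gripper's body presses on something with over 40 N, if the wrist force passes 120 N, or if a joint passes its speed limit or range.

### The arm

A 7-joint arm with a two-finger parallel gripper is mounted at the origin on a cart in front of the work surface, level with it; the furniture and walls round the work are solid. World frame = base frame: x ahead of the robot, y to its left, z up, the work surface at z = 0. Lengths are in m, angles in rad, forces in N, time in s.
With the tool pointing down it reaches from about 0.425 to 0.925 m from the base axis. Payload 6.8 kg.
Tool frame: the origin (TCP) lies midway between the tips of the shut fingers; the grasp point (between the pads) lies 19 mm behind it (bot.pinch_z is the distance from the TCP to the grasp point, in m); x points along the fingers, y is the direction in which the jaws open and shut, and the axes are right-handed (so a half turn about x gives the same grasp; the last joint's range is limited). The gripper opens to 85 mm and grips with 20 to 120 N. Pads are 22 mm wide; open, the fingers measure 114 mm over their backs; the gripper's body (76 mm by 85 mm) begins 54 mm behind the grasp point. The pads swing forward as they close: fully open they stand 13 mm farther back than shut.
Start: joints at [1.147, 0.477, 0.022, 1.555, -0.011, 1.109, -0.083], TCP at [0.21, -0.642, 0.231] pointing down, gripper open.
Joint ranges: [-2.96, 2.96], [-0.34, 2.1], [-1.41, 1.46], [0.24, 2.44], [-1.37, 4.51], [0.17, 1.92], [-2.96, 2.96]. Speed limits (rad/s): [2.39, 2.39, 3.14, 3.14, 3.14, 3.14, 3.14].

### API

Orientations are given as a unit quaternion [w, x, y, z].
In Python, from station import bot gives the robot as it stands. The module is installed in compiled form; this text tells all that it offers.
- The arm moves only by the tool step_arm, never from a script. Its argument "plan" is a list of rows, each a list of 6 numbers: the shift along the tool's x, y, z in units of 40 mm (1.0 is 40 mm), then the turn, a rotation vector about the tool's x, y, z in units of 360 degrees (1.0 is 360 degrees). In form: [[dx, dy, dz, ax, ay, az], ...]. A call has 1 to 8 rows; each row shifts and turns the commanded pose from where the row before left it, along the tool's axes as they then stand; what a row does not reach is not made up. A row lasts 1/8 s, in which the tool goes at most 62.5 mm and 10.7 degrees, less where a joint would pass 70% of its speed; a pose out of reach is approached as far as the arm can. A call with a number of a shift or a turn outside -1 to 1 is refused whole. A call with a gripper value outside its range is refused whole. "fingers" is the closure, from -1 (fully open) to 1 (shut), set as the call begins (left out, the last holds). The fingers move at their own pace and stop on an object; "force" is the grip in N (left out, the last holds). Time passes only in rows, so rows that do not move let the fingers close. It gives the time, the measured TCP pose, the force and the opening at its end, in the units of the state.
- bot.get_obs(): the state, without advancing time (a new reading comes with each control period).
- bot.read_camera(name): name is "side" or "top" or "wrist"; returns (picture, depth): 420x560x3 uint8, red, green, blue; 420x560 float32, m along the optical axis (not along the pixel's ray), 0 where there is no reading.
- bot.camera_model(name): a dict with "mtx" (3x3 intrinsics, pixels), "origin" and "rotation" of the camera in the world; the wrist camera has in their place "T_tool_cam" (4x4, takes a point from camera to tool coordinates, whose origin is the TCP and whose axes are the tool frame's). Camera axes: x right, y up, looking along -z (the intrinsics and any distortion apply to the point x, -y, -z); pixel columns grow to the right and rows downward; lengths in m; the calibration is good to about 2 mm. A picture is of the moment at which its call begins: read the wrist's pose just before it. camera_model takes no time and is no camera call.
- bot.hand_in(): hands the job in, once; it reports no verdict.
The state is a dict: "t": time; "q": joint angles; "joint_vel": joint speeds; "joint_torque": joint torques, N m; "eef_pos": TCP position; "tool_rot": TCP orientation; "contact_force": force on the tool from outside, world axes, zero at the start; "torque": the same for the moment, N m; "gripper_width": opening from 0.0 (shut) to 1.0 (fully open).
Only numpy, scipy, OpenCV 4.12 (cv2) and the standard library are available. Lean on these libraries where they do the work, as an engineer would, in place of code of your own. Each camera call takes 0.05 s, during which the arm holds its last target.

## Working session

There is one attempt and no reset: what is moved stays moved. The work goes in short steps, Python scripts to look and compute and a tool call to move; the robot and the scene stay as the last step left them, time stands still between calls to the robot, and variables do not carry over. Pictures are saved under pics/ and viewed, and the job is handed in when it is done.

Besides the shell and the picture viewer there is one more tool, called after "Call:" as name(argument=value, ...) on one line, values as JSON. step_arm: Moves the arm, as the interface text tells. Shifts and turns lie within -1 to 1; 1 stands for 40 mm of shift or 360 degrees of turn. Its arguments: {"type":"object","properties":{"plan":{"type":"array"},"fingers":{"type":"number"},"force":{"type":"number"}},"required":["plan"]}

```bash
mkdir -p pics; ls; python3 - <<'E'
from station import bot
import cv2,numpy as np
o=bot.get_obs();print(o, bot.pinch_z)
for n in("side","top"):
    p,d=bot.read_camera(n);cv2.imwrite(f"pics/{n}0.png",p[:,:,::-1]);np.savez(f"{n}0.npz",p=p,d=d)
    print(bot.camera_model(n))
print(bot.camera_model("wrist"))
E
```

```text
pics
{'t': 0.0, 'q': array([ 1.14686919,  0.47777759,  0.02233614,  1.55650019, -0.01149846,
        1.1092703 , -0.08309679]), 'joint_vel': array([-0.00089658,  0.00020649, -0.0007588 ,  0.00024463,  0.00015644,
       -0.00207283,  0.00150029]), 'joint_torque': array([ 1.73979224e-04, -5.96462703e+01,  1.60772167e+00, -2.81199324e+01,
        1.24388631e-02,  9.29618545e-03, -5.58718170e-06]), 'eef_pos': array([ 0.20945392, -0.64104086,  0.23032015]), 'tool_rot': array([-0.11057932, -0.69815819, -0.11183678,  0.69845536]), 'contact_force': array([-0.00301777,  0.62052088, -0.39236453]), 'torque': array([ 0.00590745,  0.02168079, -0.01344314]), 'gripper_width': 0.999403148099288} 0.0187
{'mtx': array([[441.27998362,   0.        , 279.93872617],
       [  0.        , 441.27998362, 208.77112642],
       [  0.        ,   0.        ,   1.        ]]), 'origin': array([ 0.2986496 , -0.5943397 ,  0.66992723]), 'rotation': array([ 0.88935543,  0.4045058 , -0.08528528, -0.19531612])}
{'mtx': array([[384.14832392,   0.        , 278.29438805],
       [  0.        , 384.14832392, 211.54239016],
       [  0.        ,   0.        ,   1.        ]]), 'origin': array([0.37829207, 0.03690995, 0.93167855]), 'rotation': array([-0.69885075, -0.07664634,  0.06132798,  0.70849971])}
{'mtx': array([[291.94825842,   0.        , 279.986718  ],
       [  0.        , 291.94825842, 211.8071623 ],
       [  0.        ,   0.        ,   1.        ]]), 'T_tool_cam': array([[-4.61416377e-04,  3.11831102e-01, -9.50137438e-01,
        -1.42446532e-01],
       [ 9.99998853e-01,  1.51482140e-03,  1.15273622e-05,
        -5.02757140e-04],
       [ 1.44288311e-03, -9.50136342e-01, -3.11831443e-01,
        -8.06945058e-02],
       [ 0.00000000e+00,  0.00000000e+00,  0.00000000e+00,
         1.00000000e+00]])}
```

View pics/side0.png

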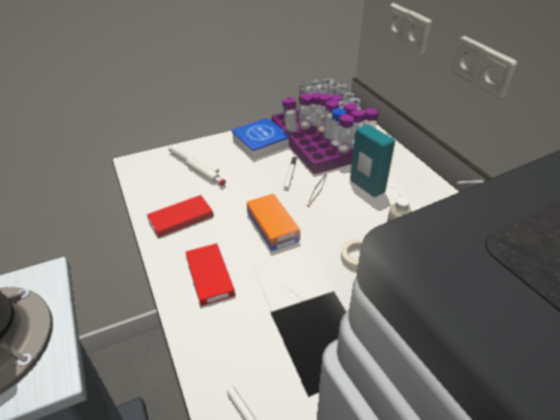

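View pics/top0.png

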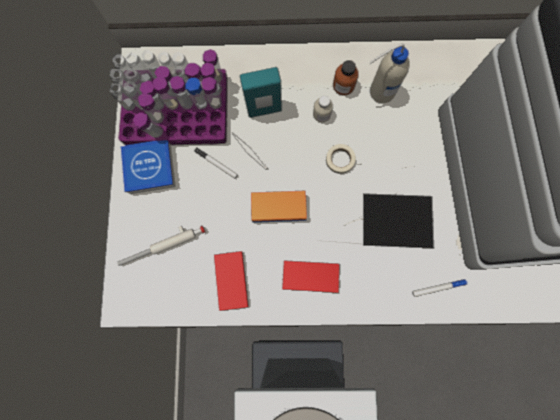

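```bash
cat > h.py <<'E'
import numpy as np,cv2
from scipy.spatial.transform import Rotation as R
def rq(q): return R.from_quat(q,scalar_first=True)
def pts(cam,d,uv):
    K=cam['mtx'];uv=np.atleast_2d(uv);z=d[uv[:,1],uv[:,0]]
    x=(uv[:,0]-K[0,2])/K[0,0]*z;y=(uv[:,1]-K[1,2])/K[1,1]*z
    return rq(cam['rotation']).apply(np.c_[x,-y,-z])+cam['origin'],z
E
python3 - <<'E'
from h import *
from station import bot
for n in("side","top"):
    c=bot.camera_model(n);f=np.load(n+"0.npz");p,d=f['p'].astype(int),f['d']
    hsv=cv2.cvtColor(f['p'],cv2.COLOR_RGB2HSV)
    def rep(name,m,zr):
        v,u=np.nonzero(m);P,z=pts(c,d,np.c_[u,v]);P=P[z>0]
        P=P[(P[:,2]>zr[0])&(P[:,2]<zr[1])]
        if len(P)<20: print(n,name,len(P));return
        r=cv2.minAreaRect((P[:,:2]*1000).astype(np.float32))
        print(n,name,len(P),"rect mm",np.round(r[0],1),np.round(r[1],1),round(r[2],1),"z",np.round(np.percentile(P[:,2],[5,50,95]),4))
    rep("orange",(hsv[...,0]>8)&(hsv[...,0]<20)&(hsv[...,1]>200)&(hsv[...,2]>100),(0.03,.06))
    m=(hsv[...,2]<40); 
    v,u=np.indices(m.shape)
    if n=="top": rep("mat",m&(u>355)&(u<437)&(v>188)&(v<252),(-.02,.03))
    rep("red",((hsv[...,0]<5))&(hsv[...,1]>200)&(hsv[...,2]>90)&((u>260) if n=='top' else (v>240)),(0.005,.06))
    rep("red2",((hsv[...,0]<5))&(hsv[...,1]>200)&(hsv[...,2]>90)&((u<260)&(u>210)&(v>245) if n=='top' else (v<240)),(0.005,.06))
    if n=='top':
        for nm,uv in dict(tape=(331,158),pen_l=(198,152),pen_r=(237,177),fo1=(235,135),fo2=(267,168),bluepen=(415,294),bp2=(465,283),bottle=(323,108),teal=(262,92),pipR=(205,230),machl=(447,180),machb=(470,265)).items():
            print(nm,np.round(pts(c,d,[uv])[0],3))
E
python3 - <<'E'
import cv2
p=cv2.imread('pics/top0.png')
cv2.imwrite('pics/topcrop.png',cv2.resize(p[120:330,200:480],None,fx=2.8,fy=2.8,interpolation=cv2.INTER_CUBIC))
p=cv2.imread('pics/side0.png')
cv2.imwrite('pics/sidecrop.png',cv2.resize(p[140:320,150:400],None,fx=3.2,fy=3.2,interpolation=cv2.INTER_CUBIC))
E
```

```text
side orange 0
side red 104 rect mm [378.2 -48.5] [39.2 92.2] 24.0 z [0.0186 0.0203 0.0225]
side red2 0
top orange 0
top mat 2931 rect mm [ 536.4 -234. ] [162.8 124. ] 86.9 z [-0.0003  0.0024  0.0053]
top red 0
top red2 0
tape [[ 0.699 -0.079 -0.001]]
pen_l [[0.717 0.257 0.012]]
pen_r [[ 0.654  0.16  -0.002]]
fo1 [[0.766 0.166 0.   ]]
fo2 [[0.674 0.083 0.005]]
bluepen [[ 0.36  -0.26   0.012]]
bp2 [[ 0.384 -0.377  0.011]]
bottle [[ 0.807 -0.057  0.059]]
teal [[0.818 0.088 0.122]]
pipR [[0.519 0.237 0.001]]
machl [[ 0.637 -0.365 -0.002]]
machb [[ 0.424 -0.384  0.032]]
```

View pics/topcrop.png

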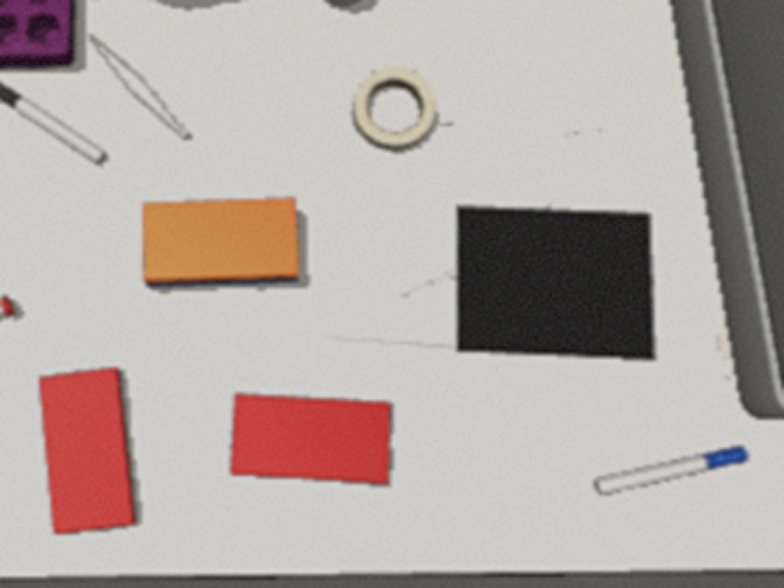

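View pics/sidecrop.png

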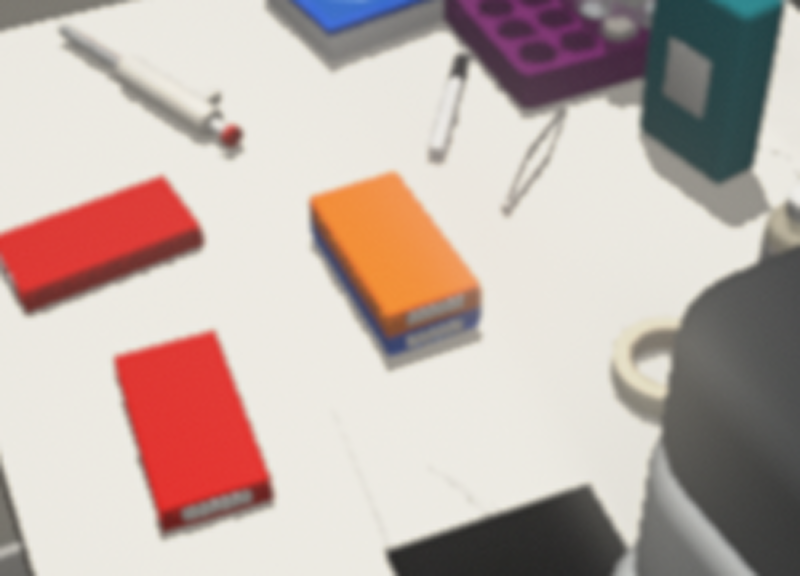

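```bash
cat >> h.py <<'E'
def rep(name,c,p,d,m,zr):
    v,u=np.nonzero(m);P,z=pts(c,d,np.c_[u,v]);P=P[z>0]
    P=P[(P[:,2]>zr[0])&(P[:,2]<zr[1])]
    if len(P)<20: print(name,len(P));return
    r=cv2.minAreaRect((P[:,:2]*1000).astype(np.float32))
    print(name,len(P),"rect mm",np.round(r[0],1),np.round(r[1],1),round(r[2],1),"med",np.round(np.median(P,0),4),"z",np.round(np.percentile(P[:,2],[5,50,95]),4))
def hsvm(p,lo,hi,s=110,v=80):
    h=cv2.cvtColor(p,cv2.COLOR_RGB2HSV); return (h[...,0]>=lo)&(h[...,0]<=hi)&(h[...,1]>s)&(h[...,2]>v)
E
python3 - <<'E'
from h import *
from station import bot
for n in("side","top"):
    c=bot.camera_model(n);f=np.load(n+"0.npz");p,d=f['p'],f['d']
    rep(n+" orange",c,p,d,hsvm(p,9,22,130,150),(.025,.06))
    m=hsvm(p,0,5,130,150);u=np.indices(m.shape)[1];v=np.indices(m.shape)[0]
    a=(u>260) if n=="top" else v>240
    b=((u<260)&(u>210)&(v>245)) if n=="top" else (v<240)
    rep(n+" redA",c,p,d,m&a,(.01,.06))
    rep(n+" redB",c,p,d,m&b,(.01,.06))
E
```

```text
side orange 1283 rect mm [570.4  52.1] [ 66.1 128.4] 0.8 med [0.5684 0.046  0.0405] z [0.0378 0.0405 0.0423]
side redA 1723 rect mm [404.  -21.1] [129.1  65.4] 86.1 med [ 0.4031 -0.0271  0.0204] z [0.0185 0.0204 0.0223]
side redB 1139 rect mm [430.7 175.5] [204.7  78.7] 13.4 med [0.3944 0.1641 0.0205] z [0.0181 0.0205 0.0225]
top orange 1456 rect mm [571.   54.5] [ 66.  127.3] 1.0 med [0.5705 0.0555 0.0396] z [0.037  0.0396 0.0422]
top redA 1534 rect mm [403.6 -18.3] [128.9  64.6] 86.0 med [ 0.4036 -0.0186  0.0197] z [0.0171 0.0197 0.0223]
top redB 1514 rect mm [396.6 170.3] [129.2  64.1] 6.5 med [0.3951 0.1703 0.0198] z [0.0173 0.0198 0.0225]
```

```bash
cat >> h.py <<'E'
import json,sys
def log(bot):
    o=bot.get_obs()
    with open('log.jsonl','a') as f: f.write(json.dumps(dict(q=list(o['q']),p=list(o['eef_pos']),r=list(o['tool_rot'])))+"\n")
    return o
def rows(o,tp,tR,n):
    "constant rows in tool frame from pose o to target"
    R0=rq(o['tool_rot']); out=[]
    rv=(R0.inv()*tR).as_rotvec(); 
    # straight world line, n rows
    dp=(np.array(tp)-o['eef_pos'])/n
    for i in range(n):
        Ri=R0*R.from_rotvec(rv*i/n)
        out.append(np.r_[Ri.inv().apply(dp)/.04, rv/n/(2*np.pi)])
    return np.round(out,3)
E
python3 - <<'E'
from h import *
from station import bot
o=log(bot);M=rq(o['tool_rot']).as_matrix();print(M.round(3))
# target yaw options: tool x down, tool y = +-world x (yaw 1deg)
for s in(1,-1):
    a=np.radians(1.0);ey=s*np.array([np.cos(a),np.sin(a),0]);ex=np.array([0,0,-1.]);T=R.from_matrix(np.c_[ex,ey,np.cross(ex,ey)])
    print(s,np.degrees((rq(o['tool_rot']).inv()*T).as_rotvec()).round(1))
    print(rows(o,[.3,-.42,.23],rq(o['tool_rot']),6)[0])
E
```

```text
[[-0.001  0.311 -0.951]
 [ 0.002 -0.951 -0.311]
 [-1.    -0.002  0.   ]]
1 [-72.9  -0.1   0.1]
[ 0.003 -0.759 -0.645  0.     0.     0.   ]
-1 [1.071e+02 1.000e-01 1.000e-01]
[ 0.003 -0.759 -0.645  0.     0.     0.   ]
```

Call:
step_arm(plan=[[0,-0.76,-0.38,0,0,0],[0,-0.76,-0.38,0,0,0],[0,-0.76,-0.38,0,0,0],[0,-0.76,-0.38,0,0,0],[0,-0.76,-0.38,0,0,0],[0,-0.76,-0.38,0,0,0],[0,-0.6,-0.72,0,0,0],[0,-0.6,-0.72,0,0,0]], fingers=-1)

```text
t: 1.1
eef_pos: [0.2797, -0.3752, 0.2311]
tool_rot: [-0.111, -0.698, -0.111, 0.698]
contact_force: [0.5, -0.4, 0.6]
gripper_width: 1.0
```

```bash
python3 - <<'E'
from h import *
from station import bot
o=log(bot);print(o['t'],o['eef_pos'].round(4),o['q'].round(3),o['contact_force'].round(1))
a=np.radians(1.0);ey=np.array([np.cos(a),np.sin(a),0]);ex=np.array([0,0,-1.]);T=R.from_matrix(np.c_[ex,ey,np.cross(ex,ey)])
for t in([.57,.052,.16],):
  for n in (10,):print(rows(o,t,T,n))
E
```

```text
1.1 [ 0.2797 -0.3752  0.2311] [ 0.89   0.14  -0.102  2.027  0.017  0.976 -0.476] [ 0.5 -0.4  0.6]
[[ 0.178 -0.79  -1.021 -0.02  -0.     0.   ]
 [ 0.178 -0.654 -1.113 -0.02  -0.     0.   ]
 [ 0.178 -0.508 -1.187 -0.02  -0.     0.   ]
 [ 0.178 -0.353 -1.242 -0.02  -0.     0.   ]
 [ 0.178 -0.192 -1.277 -0.02  -0.     0.   ]
 [ 0.178 -0.029 -1.291 -0.02  -0.     0.   ]
 [ 0.178  0.136 -1.284 -0.02  -0.     0.   ]
 [ 0.178  0.297 -1.257 -0.02  -0.     0.   ]
 [ 0.178  0.455 -1.209 -0.02  -0.     0.   ]
 [ 0.178  0.604 -1.141 -0.02  -0.     0.   ]]
```

```bash
python3 - <<'E'
from h import *
from station import bot
o=bot.get_obs()
a=np.radians(1.0);ey=np.array([np.cos(a),np.sin(a),0]);ex=np.array([0,0,-1.]);T=R.from_matrix(np.c_[ex,ey,np.cross(ex,ey)])
print(rows(o,[.57,.052,.2],T,14).round(2)[:,:3])
E
```

```text
[[ 0.06 -0.56 -0.73]
 [ 0.06 -0.5  -0.78]
 [ 0.06 -0.42 -0.82]
 [ 0.06 -0.35 -0.86]
 [ 0.06 -0.27 -0.88]
 [ 0.06 -0.19 -0.9 ]
 [ 0.06 -0.1  -0.92]
 [ 0.06 -0.02 -0.92]
 [ 0.06  0.06 -0.92]
 [ 0.06  0.15 -0.91]
 [ 0.06  0.23 -0.89]
 [ 0.06  0.31 -0.87]
 [ 0.06  0.39 -0.84]
 [ 0.06  0.46 -0.8 ]]
```

Call:
step_arm(plan=[[0.06,-0.56,-0.73,-0.0145,0,0],[0.06,-0.5,-0.78,-0.0145,0,0],[0.06,-0.42,-0.82,-0.0145,0,0],[0.06,-0.35,-0.86,-0.0145,0,0],[0.06,-0.27,-0.88,-0.0145,0,0],[0.06,-0.19,-0.9,-0.0145,0,0],[0.06,-0.1,-0.92,-0.0145,0,0],[0.06,-0.02,-0.92,-0.0145,0,0]])

```text
t: 2.1
eef_pos: [0.4456, -0.1311, 0.2119]
tool_rot: [-0.354, -0.612, -0.354, 0.612]
contact_force: [-0.1, 1.4, 0.9]
gripper_width: 0.999
```

```bash
python3 -c "
from h import *
from station import bot
o=log(bot);print(o['q'].round(3))"
```

```text
[ 0.531  0.181 -0.42   2.038  0.091  0.94  -0.461]
```

Call:
step_arm(plan=[[0.06,0.06,-0.92,-0.0145,0,0],[0.06,0.15,-0.91,-0.0145,0,0],[0.06,0.23,-0.89,-0.0145,0,0],[0.06,0.31,-0.87,-0.0145,0,0],[0.06,0.39,-0.84,-0.0145,0,0],[0.06,0.46,-0.8,-0.0145,0,0]])

```text
t: 2.85
eef_pos: [0.5698, 0.0521, 0.1972]
tool_rot: [0.506, 0.494, 0.506, -0.494]
contact_force: [-0.9, 0.4, -0.1]
gripper_width: 1.005
```

```bash
python3 -c "
from h import *
from station import bot
o=log(bot);print(o['q'].round(3),o['eef_pos'])
p,d=bot.read_camera('wrist');cv2.imwrite('pics/w1.png',p[:,:,::-1]);np.savez('w1.npz',p=p,d=d)
"
```

```text
[ 0.248  0.403 -0.571  1.81   0.254  1.002 -0.401] [0.56982707 0.052113   0.19724453]
```

View pics/w1.png

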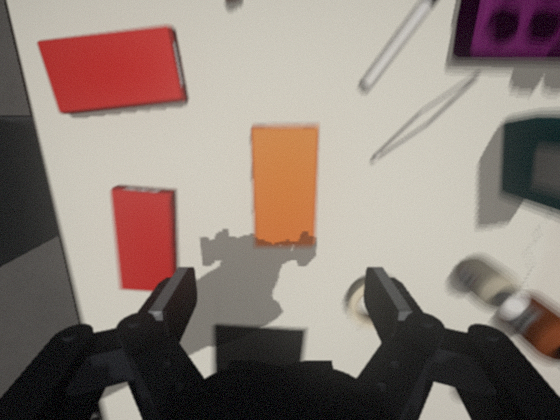

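```bash
cat > kin.py <<'E'
from h import *
from scipy.optimize import least_squares
def fk(q,P,S):
    h,L2,L3,L4,c7,x2,a4,a4b,a6,c1,c3,c5=P
    def T(r,t): 
        M=np.eye(4);M[:3,:3]=r.as_matrix();M[:3,3]=t;return M
    rz=lambda a:R.from_euler('z',a);ry=lambda a:R.from_euler('y',a)
    M=T(rz(S[0]*q[0]+c1),[0,0,h])@T(ry(q[1]),[x2,0,0])@T(rz(S[1]*q[2]+c3),[0,0,L2])@T(R.identity(),[a4,0,0])@T(ry(q[3]),[0,0,0])@T(R.identity(),[a4b,0,L3])@T(rz(S[2]*q[4]+c5),[0,0,0])@T(ry(q[5]),[a6,0,0])@T(rz(S[3]*q[6]+c7),[0,0,0])@T(R.identity(),[0,0,L4])
    # tool: x along fingers = local z
    A=np.array([[0,0,1],[0,1,0],[-1,0,0.]]).T # tool x->local z, tool y->local y, tool z->-local x
    M2=M.copy();M2[:3,:3]=M[:3,:3]@A;return M2
E
cat > fit.py <<'E'
from kin import *
import itertools
D=[json.loads(l) for l in open('log.jsonl')]
def res(P,S):
    out=[]
    for d in D:
        M=fk(d['q'],P,S);out+=list(M[:3,3]-d['p'])
        out+=list(.5*(rq(d['r']).as_matrix().T@M[:3,:3]-np.eye(3)).ravel())
    return np.array(out)
best=[]
for S in itertools.product((-1,),(1,-1),(1,-1),(1,-1)):
    for c7 in(0,1.57,3.14,-1.57):
        P0=np.array([.3,.4,.4,.2,c7]+[0]*7)
        def f(x,mask): 
            P=P0.copy();P[mask]=x;return P
        m=[0,1,2,3,4]
        r=least_squares(lambda x:np.r_[res(f(x,m),S)],P0[m])
        best.append((r.cost,S,c7,r.x.round(3)))
best.sort(key=lambda b:b[0])
for b in best[:4]:print(b)
S=best[0][1];P0=np.array(list(best[0][3])+[0]*7)
r=least_squares(lambda P:np.r_[res(P,S),1e-3*(P-P0)],P0);print(r.cost,r.x.round(4));print(np.abs(res(r.x,S)).max())
np.savez('kin.npz',P=r.x,S=S)
E
python3 fit.py; cat log.jsonl | wc -l
```

```text
(np.float64(0.005395227004529482), (-1, -1, -1, -1), 1.57, array([43.319,  0.765,  0.428, 43.596,  1.571]))
(np.float64(0.005395227004532907), (-1, -1, -1, -1), 0, array([43.319,  0.765,  0.428, 43.595,  1.571]))
(np.float64(0.005395227004533226), (-1, -1, -1, -1), -1.57, array([43.319,  0.765,  0.428, 43.595,  1.571]))
(np.float64(0.005395227004533418), (-1, -1, -1, -1), 3.14, array([43.319,  0.765,  0.428, 43.595,  1.571]))
9.36269959840497e-05 [ 4.27190e+01  5.11500e-01  7.24700e-01  4.22614e+01  1.49230e+00
  2.23000e-02  1.26000e-02  2.28000e-02  3.72400e-01 -7.91000e-02
  3.00000e-04 -5.00000e-04]
0.0073211074870533355
4
```

Call:
step_arm(plan=[[-0.5,0,0,0,0.028,0],[-0.5,0,0,0,0.028,0],[0,0,0,0,0.028,0],[0,0,0,0,0.028,0]])

```text
t: 3.4
eef_pos: [0.5701, 0.0468, 0.2382]
tool_rot: [0.299, 0.637, 0.648, -0.292]
contact_force: [0.2, 0.3, -1.3]
gripper_width: 1.001
```

```bash
python3 -c "
from h import *
from station import bot
o=log(bot);print(o['q'].round(3),o['eef_pos'])"
```

```text
[ 0.77   0.551 -0.802  1.774 -0.375  1.039  0.263] [0.57006171 0.04680345 0.2382028 ]
```

Call:
step_arm(plan=[[0,0,0,0,0.028,0.0],[0,0,0,0,0.028,0],[0,0,0,0,0.028,0],[0,0,0,0,0.028,0]])

```text
t: 3.9
eef_pos: [0.5701, 0.0462, 0.2369]
tool_rot: [0.057, 0.699, 0.711, -0.056]
contact_force: [0.6, -0.1, -0.4]
gripper_width: 1.003
```

```bash
python3 -c "
from h import *
from station import bot
o=log(bot);print(o['q'].round(3),o['eef_pos'])"; python3 fit.py
```

```text
[ 0.989  0.994 -0.948  1.745 -0.662  1.188  0.6  ] [0.57005831 0.04622    0.23694513]
(np.float64(0.00739129746475828), (-1, -1, -1, -1), 0, array([0.203, 0.61 , 0.428, 0.335, 1.571]))
(np.float64(0.00739129746475828), (-1, -1, -1, -1), 1.57, array([0.203, 0.61 , 0.428, 0.335, 1.571]))
(np.float64(0.00739129746475828), (-1, -1, -1, -1), -1.57, array([0.203, 0.61 , 0.428, 0.335, 1.571]))
(np.float64(0.007391297464758282), (-1, -1, -1, -1), 3.14, array([0.203, 0.61 , 0.428, 0.335, 1.571]))
0.0019053039975477928 [ 0.3538  0.4815  0.4995  0.1929  1.4996  0.0705  0.0051  0.064   0.0907
 -0.0024 -0.0702  0.0107]
0.023585386027953847
```

```bash
cat > fit2.py <<'E'
from h import *
from scipy.optimize import least_squares
import itertools
D=[json.loads(l) for l in open('log.jsonl')]
A=np.array([[0,0,1],[0,1,0],[-1,0,0.]]).T
def Ts(a,t,ax):
    M=np.eye(4);M[:3,:3]=R.from_euler(ax,a).as_matrix();M[:3,3]=t;return M
S=None
def fk(q,X):
    c=X[:7];o=X[7:].reshape(7,3)
    M=np.eye(4)
    for i in range(7):
        ax='zyzyzyz'[i]; M=M@Ts(SG[i]*q[i]+c[i],o[i],ax)
    M=M.copy();M[:3,:3]=M[:3,:3]@A;return M
best=[]
for sg in itertools.product((1,-1),repeat=4):
    SG=[sg[0],1,sg[1],1,sg[2],1,sg[3]]
    for k in range(4):
        c0=np.zeros(7);c0[6]=k*np.pi/2
        def res(c):
            return np.concatenate([(rq(d['r']).as_matrix().T@fk(d['q'],np.r_[c,np.zeros(21)])[:3,:3]-np.eye(3)).ravel() for d in D])
        r=least_squares(lambda c:np.r_[res(c),1e-2*(c-c0)],c0)
        best.append((r.cost,SG,k,r.x.round(4),abs(r.fun[:-7]).max()))
best.sort(key=lambda b:b[0])
for b in best[:3]:print(b)
E
python3 fit2.py; python3 -c "
from h import *
for l in open('log.jsonl'):
  d=json.loads(l);print(np.round(d['q'],3),np.round(d['p'],3))"
```

```text
(np.float64(2.9020726542998082e-30), [-1, 1, -1, 1, -1, 1, -1], 1, array([0.    , 0.    , 0.    , 0.    , 0.    , 0.    , 1.5708]), np.float64(8.881784197001252e-16))
(np.float64(0.00012335192750303857), [-1, 1, -1, 1, -1, 1, -1], 2, array([-1.000e-04,  0.000e+00,  3.000e-04,  0.000e+00, -1.000e-04,
       -1.000e-04,  1.571e+00]), np.float64(6.26609650506693e-05))
(np.float64(0.00012335193378202862), [-1, 1, -1, 1, -1, 1, -1], 0, array([ 1.0000e-04, -0.0000e+00, -3.0000e-04, -0.0000e+00,  1.0000e-04,
        1.0000e-04,  1.5706e+00]), np.float64(6.263762409565534e-05))
[ 1.147  0.478  0.022  1.556 -0.012  1.109 -0.083] [ 0.209 -0.641  0.23 ]
[ 0.89   0.14  -0.102  2.027  0.017  0.976 -0.476] [ 0.28  -0.375  0.231]
[ 0.531  0.181 -0.42   2.038  0.091  0.94  -0.461] [ 0.446 -0.131  0.212]
[ 0.248  0.403 -0.571  1.81   0.254  1.002 -0.401] [0.57  0.052 0.197]
[ 0.77   0.551 -0.802  1.774 -0.375  1.039  0.263] [0.57  0.047 0.238]
[ 0.989  0.994 -0.948  1.745 -0.662  1.188  0.6  ] [0.57  0.046 0.237]
```

```bash
cat > kin.py <<'E'
from h import *
from scipy.optimize import least_squares
A=np.array([[0,0,1],[0,1,0],[-1,0,0.]]).T
SG=[-1,1,-1,1,-1,1,-1];C=[0]*6+[np.pi/2]
LO=np.array([-2.96,-.34,-1.41,.24,-1.37,.17,-2.96]);HI=np.array([2.96,2.1,1.46,2.44,4.51,1.92,2.96])
def rots(q):
    M=np.eye(3);out=[M]
    for i in range(7):
        M=M@R.from_euler('zyzyzyz'[i],SG[i]*q[i]+C[i]).as_matrix();out.append(M)
    return out
def loadO():
    D=[json.loads(l) for l in open('log.jsonl')]
    H=[];b=[]
    for d in D:
        r=rots(d['q']);H.append(np.hstack(r));b.append(d['p'])
    H=np.vstack(H);b=np.concatenate(b)
    o0=np.zeros((8,3));o0[0,2]=.33;o0[2,2]=.0;o0[3,2]=.43;o0[5,2]=.43;o0[7,2]=.3
    x0=o0.ravel();lam=1e-3
    x=x0+np.linalg.solve(H.T@H+lam**2*np.eye(24),H.T@(b-H@x0))
    return x.reshape(8,3),abs(H@x-b).max()
def fk(q,O):
    r=rots(q);p=sum(r[i]@O[i] for i in range(8));return p,r[7]@A
def ik(p,Rm,q0,O,w=1e-3,qn=None):
    qn=q0 if qn is None else qn
    def f(q):
        pp,RR=fk(q,O);return np.r_[(pp-p)*5,R.from_matrix(RR.T@Rm).as_rotvec(),w*(q-qn)]
    r=least_squares(f,np.clip(q0,LO+.02,HI-.02),bounds=(LO+.01,HI-.01));return r.x,np.linalg.norm(r.fun[:6])
E
python3 -c "
from kin import *
O,e=loadO();print(O.round(4),e)"
```

```text
[[-1.100e-03  9.000e-04  3.088e-01]
 [ 7.000e-04 -1.530e-02 -2.120e-02]
 [ 2.100e-03 -1.530e-02  5.510e-02]
 [-1.400e-03 -1.520e-02  4.851e-01]
 [-2.000e-03 -1.520e-02  2.130e-02]
 [ 1.100e-03  3.000e-04  4.513e-01]
 [ 5.000e-04  3.000e-04  1.330e-02]
 [-1.200e-03  7.000e-04  3.133e-01]] 6.03761003295511e-06
```

```bash
cat >> kin.py <<'E'
def jac(q,O):
    r=rots(q);ps=[];p=np.zeros(3)
    for i in range(8):
        p=p+r[i]@O[i];ps.append(p)
    J=np.zeros((6,7))
    for i in range(7):
        ax=r[i]@(np.array([0,0,1.]) if i%2==0 else np.array([0,1.,0]))*SG[i]
        J[:3,i]=np.cross(ax,ps[7]-ps[i]);J[3:,i]=ax
    return J
def simrows(q,rws,O,sub=20,posture=None,k=0.0):
    """min-norm differential tracking; returns list of q"""
    q=np.array(q,float);p,Rm=fk(q,O);out=[q.copy()];W=np.diag([5,5,5,1,1,1.])
    for rw in rws:
        rw=np.array(rw,float);dp=rw[:3]*.04/sub;dr=rw[3:]*2*np.pi/sub
        for _ in range(sub):
            p=p+Rm@dp;Rm=Rm@R.from_rotvec(dr).as_matrix()
            for _ in range(2):
                pp,RR=fk(q,O);e=np.r_[p-pp,R.from_matrix(Rm@RR.T).as_rotvec()]
                J=W@jac(q,O);q=q+J.T@np.linalg.solve(J@J.T+1e-6*np.eye(6),W@e)
            if posture is not None:
                Jp=jac(q,O);N=np.eye(7)-np.linalg.pinv(Jp)@Jp;q=q+k*N@(posture-q)/sub
            q=np.clip(q,LO,HI)
        out.append(q.copy())
    return out
E
python3 - <<'E'
from kin import *
O,_=loadO()
D=[json.loads(l) for l in open('log.jsonl')]
rws=[[-.5,0,0,0,.028,0]]*2+[[0,0,0,0,.028,0]]*6
s=simrows(D[3]['q'],rws,O)
print(s[4].round(3),np.round(D[4]['q'],3));print(s[8].round(3),np.round(D[5]['q'],3), np.clip(D[5]['q'],LO,HI))
E
```

```text
[ 0.779  0.561 -0.818  1.77  -0.354  1.04   0.25 ] [ 0.77   0.551 -0.802  1.774 -0.375  1.039  0.263]
[ 0.999  1.006 -0.969  1.739 -0.635  1.184  0.578] [ 0.989  0.994 -0.948  1.745 -0.662  1.188  0.6  ] [ 0.98904901  0.99406445 -0.94786805  1.74484449 -0.66166615  1.18828801
  0.59968537]
```

```bash
cat > sim1.py <<'E'
from kin import *
O,_=loadO()
D=[json.loads(l) for l in open('log.jsonl')]
def Rt(tilt,yaw):  # tool: tilt about world x' (jaw axis) from down; yaw of jaw axis
    ey=np.array([np.cos(yaw),np.sin(yaw),0]);ex=np.array([0,0,-1.]);B=R.from_matrix(np.c_[ex,ey,np.cross(ex,ey)])
    return (B*R.from_euler('y',tilt))
def wp(q,tp,tR,n):
    p,Rm=fk(q,O);o=dict(eef_pos=p,tool_rot=R.from_matrix(Rm).as_quat(scalar_first=True))
    return simrows(q,rows(o,tp,tR,n),O,sub=6)
def frames(q):
    r=rots(q);p=np.zeros(3);ps=[]
    for i in range(8): p=p+r[i]@O[i];ps.append(p)
    return ps
def run(q,seq,verbose=True):
    for name,g,tilt,yaw,n in seq:
        tR=Rt(np.radians(tilt),np.radians(yaw));tp=np.array(g)+tR.apply([.0187,0,0])
        s=wp(q,tp,tR,n);q=s[-1];p,Rm=fk(q,O)
        err=np.linalg.norm(p-tp)*1000,np.degrees(R.from_matrix(Rm.T@tR.as_matrix()).magnitude())
        mg=np.min([np.minimum(a-LO,HI-a) for a in s],0);sp=np.max(np.abs(np.diff(s,axis=0)),0)*8/np.array([2.39,2.39]+[3.14]*5)
        f=frames(q)
        if verbose: print(f"{name:10s} err {err[0]:.1f}mm {err[1]:.1f}deg q {q.round(2)} margin {mg.min():.2f}@{mg.argmin()+1} spd {sp.max():.2f} wrist {f[5].round(2)} elbow {f[3].round(2)}")
    return q
if __name__=="__main__":
    x,y,yaw=.571,.053,1.
    zg=.091
    for off in(0,):
      seq=[("down",[x,y,.2],0,yaw,10),("grip",[x,y+.025,.02],0,yaw,10),("lift",[x,y,.2],0,yaw,8),("tilt+",[x,y,.2],90,yaw,12),("set",[x,y,zg],90,yaw,6),
       ("back",[x,y-.1,zg],90,yaw,5),("up",[x,y-.1,.3],90,yaw,8),("swing0",[x,y,.3],0,yaw,10),("swing",[x,y+.12,.28],-90,yaw,12),("dn",[x,y+.12,zg],-90,yaw,8),("appr",[x,y,zg],-90,yaw,5),("lift2",[x,y,.2],-90,yaw,5),("untilt",[x,y,.2],0,yaw,12),("place",[x,y+.025,.02],0,yaw,8)]
      run(D[5]['q'],seq)
E
python3 sim1.py
```

```text
down       err 2.5mm 1.7deg q [ 0.21  0.41 -0.5   1.83  0.2   0.95 -0.35] margin 0.46@3 spd 0.41 wrist [0.57 0.04 0.51] elbow [ 0.21 -0.09  0.78]
grip       err 2.5mm 1.7deg q [ 0.07  0.66 -0.39  1.92  0.36  0.62 -0.53] margin 0.45@6 spd 0.09 wrist [0.57 0.07 0.33] elbow [ 0.33 -0.07  0.71]
lift       err 2.1mm 1.2deg q [ 0.15  0.41 -0.47  1.83  0.24  0.97 -0.41] margin 0.45@6 spd 0.12 wrist [0.57 0.06 0.51] elbow [ 0.21 -0.08  0.78]
tilt+      err 1.3mm 0.5deg q [ 0.98  1.16 -0.97  1.75 -0.68  1.16  0.68] margin 0.44@3 spd 0.38 wrist [ 0.58 -0.26  0.2 ] elbow [ 0.25 -0.44  0.49]
set        err 0.4mm 0.5deg q [ 0.94  1.32 -0.89  1.69 -0.6   1.14  0.78] margin 0.44@3 spd 0.09 wrist [ 0.58 -0.26  0.09] elbow [ 0.28 -0.45  0.41]
back       err 0.3mm 0.5deg q [ 1.01  1.31 -0.83  1.58 -0.55  1.32  0.74] margin 0.52@3 spd 0.09 wrist [ 0.58 -0.35  0.09] elbow [ 0.24 -0.47  0.41]
up         err 0.7mm 0.5deg q [ 1.08  1.02 -0.98  1.64 -0.7   1.39  0.55] margin 0.43@3 spd 0.13 wrist [ 0.58 -0.35  0.3 ] elbow [ 0.18 -0.43  0.56]
swing0     err 5.7mm 0.5deg q [ 0.33  0.34 -0.67  1.72  0.24  1.16
[... 244 characters left out ...]
 0.5deg q [-0.84  1.17  0.09  1.45  0.83  1.88 -1.13] margin 0.00@6 spd 0.12 wrist [0.56 0.48 0.09] elbow [0.37 0.34 0.5 ]
appr       err 0.4mm 0.5deg q [-0.74  1.12  0.12  1.64  0.91  1.72 -1.2 ] margin 0.04@6 spd 0.11 wrist [0.56 0.36 0.09] elbow [0.39 0.3  0.53]
lift2      err 0.3mm 0.5deg q [-0.76  0.93  0.14  1.71  0.94  1.78 -1.1 ] margin 0.14@6 spd 0.12 wrist [0.56 0.36 0.2 ] elbow [0.35 0.27 0.61]
untilt     err 1.7mm 1.2deg q [-0.01  0.37 -0.22  1.84  0.08  0.93 -0.25] margin 0.14@6 spd 0.37 wrist [0.57 0.05 0.51] elbow [ 0.2  -0.04  0.79]
place      err 1.6mm 1.2deg q [-0.09  0.63 -0.18  1.94  0.16  0.58 -0.35] margin 0.41@6 spd 0.12 wrist [0.57 0.07 0.33] elbow [ 0.32 -0.01  0.72]
```

```bash
cat > sim2.py <<'E'
from sim1 import *
def plan(x,y,yaw,a,zg=.094,xs=None,ys=None):
    xs=x if xs is None else xs; ys=y if ys is None else ys
    b=90-a
    return [("down",[x,y+.028,.2],-a,yaw,12),("grip",[x,y+.028,.022],-a,yaw,10),("lift",[xs,ys,.17],-a,yaw,8),("tilt+",[xs,ys,.17],b,yaw,12),("set",[xs,ys,zg],b,yaw,6),
       ("back",[xs,ys-.13,zg+.06],b,yaw,5),("swing0",[xs,ys,.3],0,yaw,10),("swing",[xs,ys+.13,zg+.06],-b,yaw,10),("appr",[xs,ys,zg],-b,yaw,5),("lift2",[xs,ys,.17],-b,yaw,5),("untilt",[xs,ys,.17],a,yaw,12),("place",[xs,ys,.022],a,yaw,8),("up",[xs,ys,.1],a,yaw,5),("regrip",[xs,ys+.028,.03],0,yaw,8)
       ,("lift3",[xs,ys,.15],0,yaw,5),("mat",[.536,-.234,.12],0,-3,12),("matdn",[.536,-.234,.02],0,-3,5),("matup",[.536,-.234,.15],0,-3,5)]
if __name__=="__main__":
    run(D[5]['q'],plan(.571,.053,1.,25))
E
python3 sim2.py
python3 - <<'E'
from h import *
from station import bot
c=bot.camera_model("top");f=np.load("top0.npz")
for uv in [(165,180),(150,165),(170,188),(222,140),(130,120),(203,229),(180,240),(120,262),(185,238)]:
    print(uv,pts(c,f['d'],[uv])[0].round(3))
E
```

```text
down       err 4.9mm 2.1deg q [-0.18  0.49 -0.38  1.78  0.62  1.24 -0.83] margin 0.46@3 spd 0.46 wrist [0.57 0.22 0.47] elbow [0.26 0.   0.76]
grip       err 2.5mm 1.5deg q [-0.2   0.72 -0.33  1.86  0.74  0.95 -1.01] margin 0.58@4 spd 0.09 wrist [0.57 0.21 0.3 ] elbow [0.36 0.03 0.69]
lift       err 1.9mm 1.4deg q [-0.15  0.51 -0.37  1.82  0.64  1.17 -0.83] margin 0.58@4 spd 0.10 wrist [0.57 0.19 0.45] elbow [ 0.27 -0.    0.76]
tilt+      err 1.3mm 0.7deg q [ 0.95  0.97 -0.99  1.79 -0.42  0.96  0.45] margin 0.42@3 spd 0.39 wrist [ 0.58 -0.22  0.31] elbow [ 0.23 -0.39  0.58]
set        err 0.4mm 0.7deg q [ 0.92  1.08 -0.93  1.79 -0.38  0.89  0.52] margin 0.42@3 spd 0.07 wrist [ 0.58 -0.22  0.23] elbow [ 0.26 -0.41  0.53]
back       err 0.7mm 0.7deg q [ 1.04  1.01 -0.9   1.65 -0.35  1.18  0.5 ] margin 0.48@3 spd 0.15 wrist [ 0.58 -0.35  0.29] elbow [ 0.2  -0.42  0.56]
swing0     err 8.9mm 0.5deg q [ 0.33  0.35 -0.69  1.71  0.25  1.17 -0.41] margin 0.51@3 spd 0.34 wrist [0.57 0.06 0.6 ] elbow [ 0.17 -0.1   0.79]
swing      err 8.2mm 0.3deg q [-0.52  0.91 -0.38  1.53  0.91  1.83 -1.2 ] m
[... 1139 characters left out ...]
49  1.86  0.34  0.83 -0.04] margin 0.53@4 spd 0.13 wrist [ 0.53 -0.23  0.43] elbow [ 0.19 -0.21  0.75]
matdn      err 0.3mm 0.6deg q [ 0.62  0.67 -0.41  1.9   0.44  0.65 -0.13] margin 0.48@6 spd 0.10 wrist [ 0.54 -0.23  0.33] elbow [ 0.25 -0.23  0.71]
matup      err 0.4mm 0.6deg q [ 0.69  0.49 -0.51  1.84  0.31  0.88 -0.02] margin 0.48@6 spd 0.13 wrist [ 0.54 -0.23  0.46] elbow [ 0.17 -0.2   0.76]
(165, 180) [[0.639 0.331 0.034]]
(150, 165) [[0.678 0.37  0.034]]
(170, 188) [[ 0.628  0.329 -0.002]]
(222, 140) [[0.743 0.195 0.024]]
(130, 120) [[0.812 0.441 0.003]]
(203, 229) [[0.519 0.238 0.018]]
(180, 240) [[0.493 0.292 0.02 ]]
(120, 262) [[0.443 0.434 0.019]]
(185, 238) [[0.497 0.28  0.023]]
```

```bash
cat > go.py <<'E'
# usage: go.py x y z tilt yaw n   (TCP target)
from sim1 import *
from station import bot
o=log(bot);x,y,z,t,yaw=map(float,sys.argv[1:6]);n=int(sys.argv[6])
r=rows(o,[x,y,z],Rt(np.radians(t),np.radians(yaw)),n)
print("t",o['t'],"pos",o['eef_pos'].round(4),"F",o['contact_force'].round(1),"w",round(o['gripper_width'],3),"q",o['q'].round(2))
print(json.dumps(r.round(3).tolist()))
s=simrows(o['q'],r,O,sub=6);mg=np.min([np.minimum(a-LO,HI-a) for a in s],0);print("margin",mg.min().round(2),mg.argmin()+1)
E
python3 go.py .571 .07 .1 -25 1 13
```

```text
t 3.9 pos [0.5701 0.0462 0.2369] F [ 0.6 -0.1 -0.4] w 1.003 q [ 0.99  0.99 -0.95  1.74 -0.66  1.19  0.6 ]
[[0.087, 0.003, 0.253, -0.0, -0.023, 0.0], [0.122, 0.003, 0.238, -0.0, -0.023, 0.0], [0.154, 0.003, 0.218, -0.0, -0.023, 0.0], [0.184, 0.003, 0.194, -0.0, -0.023, 0.0], [0.209, 0.003, 0.166, -0.0, -0.023, 0.0], [0.231, 0.003, 0.135, -0.0, -0.023, 0.0], [0.248, 0.003, 0.101, -0.0, -0.023, 0.0], [0.259, 0.003, 0.065, -0.0, -0.023, 0.0], [0.266, 0.003, 0.027, -0.0, -0.023, 0.0], [0.267, 0.003, -0.011, -0.0, -0.023, 0.0], [0.263, 0.003, -0.048, -0.0, -0.023, 0.0], [0.253, 0.003, -0.085, -0.0, -0.023, 0.0], [0.239, 0.003, -0.12, -0.0, -0.023, 0.0]]
margin 0.46 3
```

Call:
step_arm(plan=[[0.087,0,0.253,0,-0.023,0],[0.122,0,0.238,0,-0.023,0],[0.154,0,0.218,0,-0.023,0],[0.184,0,0.194,0,-0.023,0],[0.209,0,0.166,0,-0.023,0],[0.231,0,0.135,0,-0.023,0],[0.248,0,0.1,0,-0.023,0],[0.259,0,0.065,0,-0.023,0]])

```text
t: 4.9
eef_pos: [0.5694, 0.0608, 0.1531]
tool_rot: [0.439, 0.553, 0.563, -0.43]
contact_force: [-0.6, -0.1, -0.2]
gripper_width: 1.0
```

Call:
step_arm(plan=[[0.266,0,0.027,0,-0.023,0],[0.267,0,-0.011,0,-0.023,0],[0.263,0,-0.048,0,-0.023,0],[0.253,0,-0.085,0,-0.023,0],[0.239,0,-0.12,0,-0.023,0]])

```text
t: 5.52
eef_pos: [0.5693, 0.0693, 0.1003]
tool_rot: [0.61, 0.365, 0.371, -0.597]
contact_force: [0.7, 0.0, -0.4]
gripper_width: 1.001
```

```bash
python3 go.py .571 .07 .004 -25 1 6; python3 -c "
from h import *
from station import bot
p,d=bot.read_camera('wrist');cv2.imwrite('pics/w2.png',p[:,:,::-1])
p,d=bot.read_camera('side');cv2.imwrite('pics/s2.png',p[:,:,::-1])
cv2.imwrite('pics/s2c.png',cv2.resize(p[60:330,150:420,::-1],None,fx=2.2,fy=2.2))"
```

```text
t 5.525 pos [0.5693 0.0693 0.1003] F [ 0.7  0.  -0.4] w 1.001 q [-0.31  0.57 -0.22  1.84  0.62  1.07 -0.88]
[[0.355, 0.006, -0.186, 0.0, 0.001, -0.0], [0.356, 0.006, -0.184, 0.0, 0.001, -0.0], [0.358, 0.007, -0.182, 0.0, 0.001, -0.0], [0.359, 0.007, -0.179, 0.0, 0.001, -0.0], [0.36, 0.007, -0.177, 0.0, 0.001, -0.0], [0.361, 0.007, -0.175, 0.0, 0.001, -0.0]]
margin 0.57 4
```

View pics/w2.png

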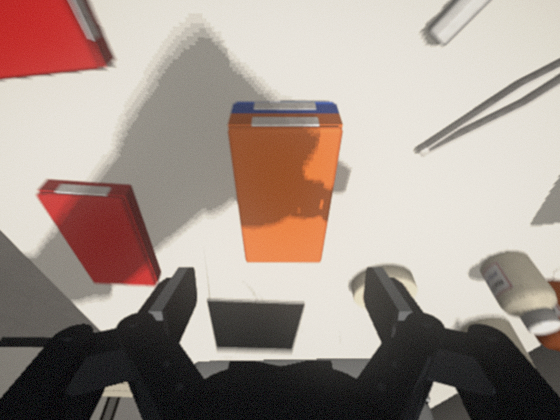

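View pics/s2c.png

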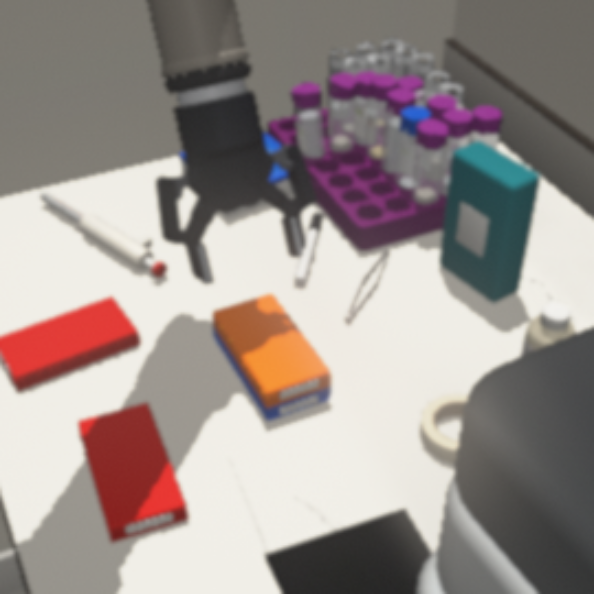

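Call:
step_arm(plan=[[0.356,0.007,-0.184,0,0.001,0],[0.356,0.007,-0.184,0,0.001,0],[0.358,0.007,-0.182,0,0.001,0],[0.359,0.007,-0.179,0,0.001,0],[0.36,0.007,-0.177,0,0.001,0],[0.361,0.007,-0.175,0,0.001,0],[0,0,0,0,0,0]])

```text
t: 6.5
eef_pos: [0.5699, 0.0697, 0.0024]
tool_rot: [0.602, 0.376, 0.385, -0.59]
contact_force: [-0.5, 0.1, 0.4]
gripper_width: 1.004
```

```bash
python3 go.py .571 .07 .004 -25 1 1; python3 -c "
from h import *
from station import bot
p,d=bot.read_camera('wrist');cv2.imwrite('pics/w3.png',p[:,:,::-1]);np.savez('w3.npz',p=p,d=d)
p,d=bot.read_camera('side');cv2.imwrite('pics/s3c.png',cv2.resize(p[130:310,170:370,::-1],None,fx=3,fy=3))"
```

```text
t 6.5 pos [0.5699 0.0697 0.0024] F [-0.5  0.1  0.4] w 1.004 q [-0.31  0.71 -0.19  1.87  0.68  0.9  -0.96]
[[-0.039, 0.028, 0.012, 0.001, -0.0, 0.0]]
margin 0.57 4
```

View pics/w3.png

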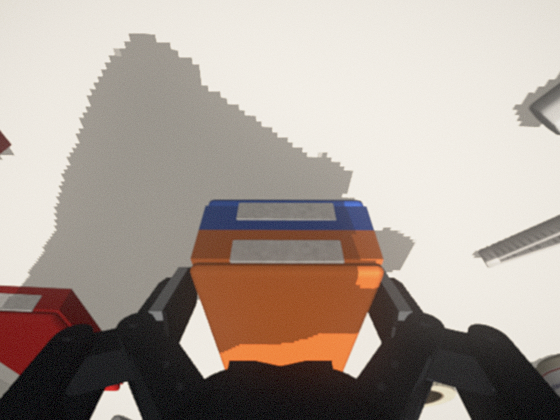

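View pics/s3c.png

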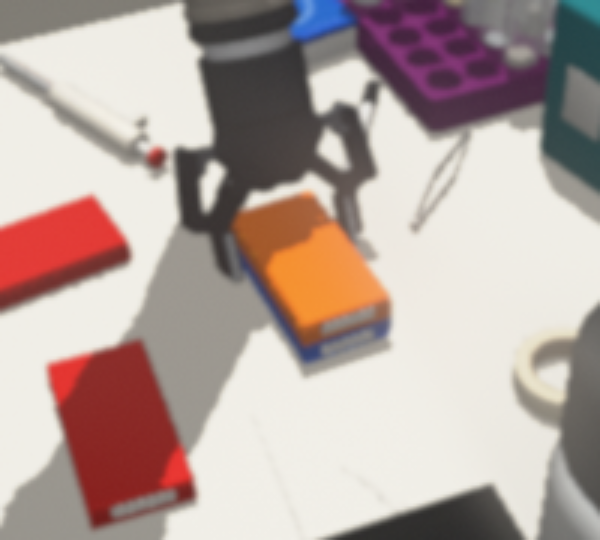

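Call:
step_arm(plan=[[-0.06,0.02,0,0,0,0],[0,0,0,0,0,0],[0,0,0,0,0,0],[0,0,0,0,0,0]], fingers=1, force=80)

```text
t: 7.1
eef_pos: [0.5723, 0.072, 0.0071]
tool_rot: [0.602, 0.378, 0.384, -0.589]
contact_force: [-1.3, 2.7, 6.8]
gripper_width: 0.78
```

```bash
python3 -c "
from h import *
from station import bot
p,d=bot.read_camera('wrist');cv2.imwrite('pics/w4.png',p[:,:,::-1]);np.savez('w4.npz',p=p,d=d)
p,d=bot.read_camera('side');cv2.imwrite('pics/s4c.png',cv2.resize(p[130:310,170:370,::-1],None,fx=3,fy=3))
";python3 go.py .571 .03 .16 -25 1 6
```

```text
t 7.2 pos [0.5723 0.072  0.0072] F [-0.5  1.4  6.4] w 0.783 q [-0.31  0.71 -0.2   1.86  0.67  0.91 -0.96]
[[-0.505, -0.008, 0.426, 0.0, -0.0, -0.0], [-0.505, -0.008, 0.426, 0.0, -0.0, -0.0], [-0.504, -0.008, 0.427, 0.0, -0.0, -0.0], [-0.504, -0.008, 0.427, 0.0, -0.0, -0.0], [-0.504, -0.008, 0.427, 0.0, -0.0, -0.0], [-0.503, -0.009, 0.427, 0.0, -0.0, -0.0]]
margin 0.57 4
```

View pics/w4.png

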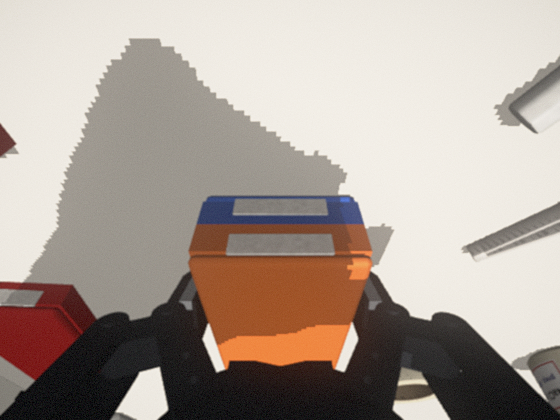

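View pics/s4c.png

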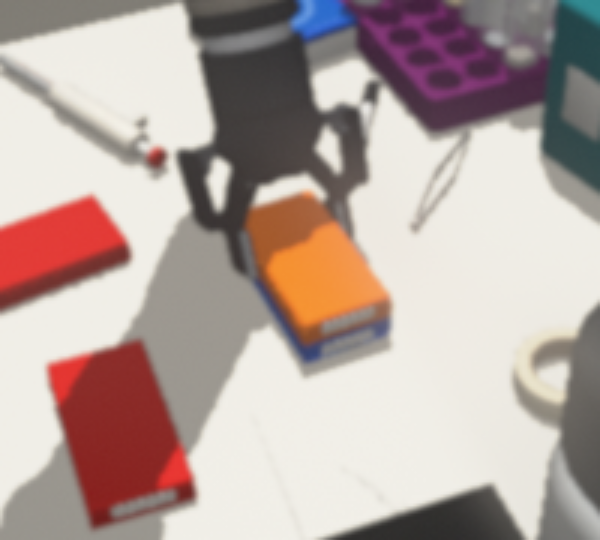

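Call:
step_arm(plan=[[-0.25,0,0.12,0,0,0],[-0.5,0,0.3,0,0,0],[-0.6,0,0.4,0,0,0],[-0.6,0,0.4,0,0,0],[-0.6,0,0.4,0,0,0],[-0.5,0,0.3,0,0,0],[0,0,0,0,0,0]])

```text
t: 8.07
eef_pos: [0.5731, 0.0527, 0.1514]
tool_rot: [0.602, 0.379, 0.384, -0.589]
contact_force: [-0.1, -0.3, -2.0]
gripper_width: 0.781
```

```bash
python3 -c "
from h import *
from station import bot
p,d=bot.read_camera('wrist');cv2.imwrite('pics/w5.png',p[:,:,::-1]);np.savez('w5.npz',p=p,d=d)
o=log(bot);print(o['eef_pos'],o['contact_force'],rq(o['tool_rot']).as_matrix().round(3),o['gripper_width'])
p,d=bot.read_camera('side');cv2.imwrite('pics/s5c.png',cv2.resize(p[90:310,170:370,::-1],None,fx=2.7,fy=2.7))
"
```

```text
[0.57222197 0.0527847  0.149824  ] [-0.51302016 -0.3535412  -2.03892356] [[ 0.01   1.     0.018]
 [-0.419  0.02  -0.908]
 [-0.908  0.002  0.419]] 0.7830580438753915
```

View pics/w5.png

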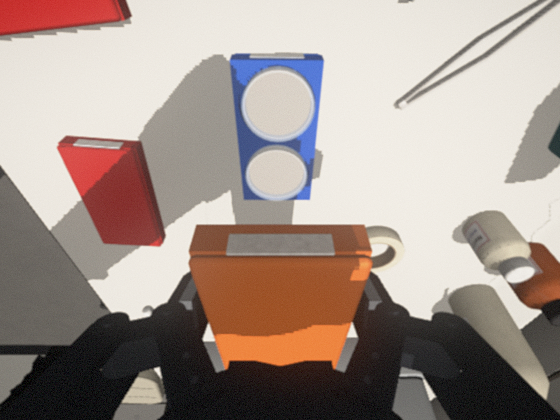

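View pics/s5c.png

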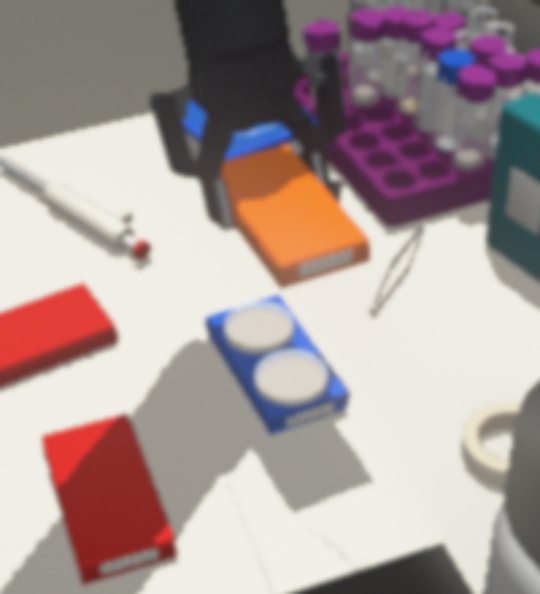

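```bash
python3 - <<'E'
from h import *
from station import bot
c=bot.camera_model('wrist');T=c['T_tool_cam'];K=c['mtx']
for f in('w3','w4','w5'):
    d=np.load(f+'.npz')['d'];v,u=np.indices(d.shape)
    z=d;X=np.stack([(u-K[0,2])/K[0,0]*z,-(v-K[1,2])/K[1,1]*z,-z,np.ones_like(z)],-1)@T.T
    m=(d>0)&(np.abs(X[...,1])>.033)&(np.abs(X[...,1])<.06)&(X[...,2]>-.02)&(X[...,2]<.02)&(X[...,0]<.02)
    for s in(1,-1):
        mm=m&(np.sign(X[...,1])==s);P=X[mm]
        if len(P)==0: print(f,s,'none');continue
        print(f,s,len(P),'x max',np.sort(P[:,0])[-8:].round(4), 'z range',np.percentile(P[:,2],[1,50,99]).round(4))
        # profile: for x bins, y inner & z extents
        for lo in np.arange(-.06,.004,.008):
            q=P[(P[:,0]>=lo)&(P[:,0]<lo+.008)]
            if len(q)>3: print('   x',round(lo,3),len(q),'y',np.percentile(q[:,1],[2,98]).round(4),'z',np.percentile(q[:,2],[2,98]).round(4))
p=cv2.imread('pics/w5.png');cv2.imwrite('pics/w5c.png',cv2.resize(p[200:420,120:440],None,fx=2.5,fy=2.5))
E
```

```text
w3 1 7646 x max [0.0031 0.0032 0.0034 0.0034 0.0035 0.0036 0.0037 0.0039] z range [-0.0185 -0.0101  0.0097]
   x -0.06 467 y [0.0429 0.0596] z [-0.0145 -0.007 ]
   x -0.052 762 y [0.0333 0.0542] z [-0.0181  0.0025]
   x -0.044 733 y [0.0334 0.0557] z [-0.0121  0.0095]
   x -0.036 531 y [0.0336 0.0561] z [-0.012   0.0173]
   x -0.028 175 y [0.0425 0.0559] z [-0.0122  0.0099]
   x -0.02 7 y [0.0487 0.0536] z [-0.0121 -0.0074]
   x -0.012 122 y [0.0505 0.0597] z [-0.02   -0.0141]
   x -0.004 194 y [0.0529 0.0598] z [-0.0158  0.0007]
w3 -1 8283 x max [0.0035 0.0035 0.0036 0.0037 0.0039 0.0042 0.0043 0.0045] z range [-0.0185 -0.0099  0.0091]
   x -0.06 470 y [-0.0597 -0.0423] z [-0.0147 -0.0073]
   x -0.052 677 y [-0.0546 -0.0423] z [-0.0123  0.0032]
   x -0.044 640 y [-0.0557 -0.0423] z [-0.0124  0.0094]
   x -0.036 533 y [-0.0557 -0.0423] z [-0.0122  0.0091]
   x -0.028 454 y [-0.0557 -0.0424] z [-0.0123  0.0092]
   x -0.02 133 y [-0.0493 -0.0425] z [-0.0122  0.01  ]
   x -0.012 158 y [-0.0597 -0.0446] z [-0.0199 -0.0154]
   x -0.004 451 y [-0.0599 -0.0472] z [-0.0165 -0.0006]
w4 1 1026
[... 1159 characters left out ...]
5 y [0.0334 0.0549] z [-0.0144  0.0003]
   x -0.044 498 y [0.0331 0.0461] z [-0.0123  0.0086]
   x -0.036 239 y [0.0332 0.0467] z [-0.012   0.0098]
   x -0.028 94 y [0.0398 0.0471] z [-0.0091 -0.0067]
   x -0.02 44 y [0.0427 0.0467] z [-0.0081 -0.0069]
w5 -1 9739 x max [-0.0157 -0.0157 -0.0156 -0.0154 -0.0153 -0.0148 -0.0144 -0.0139] z range [-0.017  -0.0089  0.0102]
   x -0.06 1584 y [-0.059 -0.034] z [-0.0147  0.0064]
   x -0.052 512 y [-0.055  -0.0333] z [-0.0144  0.0001]
   x -0.044 482 y [-0.0458 -0.0331] z [-0.0124  0.0089]
   x -0.036 240 y [-0.0467 -0.0331] z [-0.0122  0.0104]
   x -0.028 98 y [-0.0469 -0.0331] z [-0.0113  0.0174]
   x -0.02 44 y [-0.0466 -0.0427] z [-0.0082 -0.0071]
```

View pics/w5c.png

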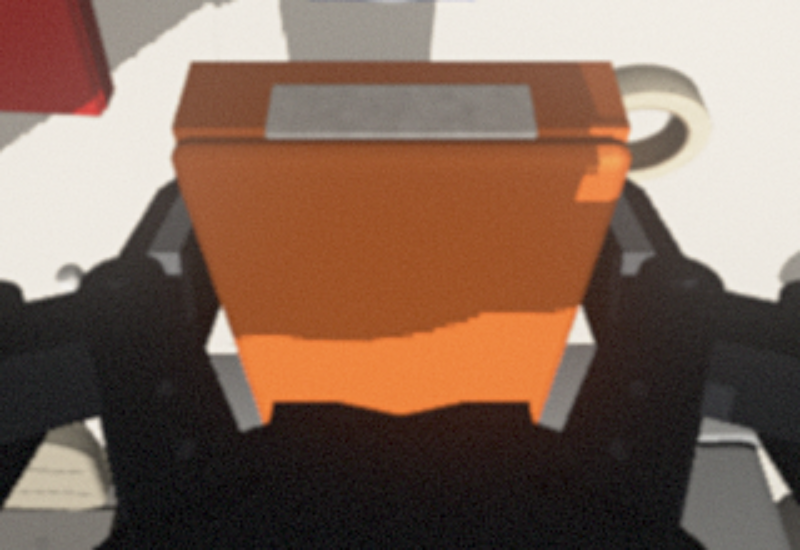

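```bash
python3 - <<'E'
from h import *
from station import bot
o=bot.get_obs();print(o['eef_pos'])
T=R.from_quat([.602,.378,.384,-.589],scalar_first=True)
print(np.degrees((rq(o['tool_rot']).inv()*T).as_rotvec()))
print(rows(o,[.5723,.072,.03],rq(o['tool_rot']),6)[:1])
E
```

```text
[0.57162149 0.05273277 0.14877998]
[0.09222897 0.05130517 0.14179461]
[[ 0.415  0.005 -0.281  0.     0.     0.   ]]
```

Call:
step_arm(plan=[[0.415,0.005,-0.281,0,0,0],[0.415,0.005,-0.281,0,0,0],[0.415,0.005,-0.281,0,0,0],[0.415,0.005,-0.281,0,0,0],[0.415,0.005,-0.281,0,0,0],[0.415,0.005,-0.281,0,0,0],[0,0,0,0,0,0],[0,0,0,0,0,0]])

```text
t: 9.18
eef_pos: [0.5731, 0.0721, 0.0306]
tool_rot: [0.602, 0.377, 0.384, -0.59]
contact_force: [0.2, -0.1, -0.4]
gripper_width: 0.785
```

```bash
python3 - <<'E'
from h import *
from station import bot
o=log(bot);print(o['eef_pos'],o['contact_force'])
p,d=bot.read_camera('wrist');cv2.imwrite('pics/w6.png',p[:,:,::-1]);np.savez('w6.npz',p=p,d=d)
a=np.load('w4.npz')['p'];
cv2.imwrite('pics/w46.png',np.hstack([cv2.resize(x[170:390,150:410,::-1],None,fx=1.5,fy=1.5) for x in(a,p)]))
o=log(bot);print(o['eef_pos'],o['contact_force'])
print(rows(o,[.5723,.072,.0085],rq(o['tool_rot']),4)[:1])
E
```

```text
[0.57310083 0.07207991 0.03059338] [ 0.21570943 -0.14677902 -0.4450331 ]
[0.57328415 0.07210543 0.03090227] [ 0.0337446  -0.31370894 -1.3719115 ]
[[ 0.127 -0.006 -0.058  0.     0.     0.   ]]
```

View pics/w46.png

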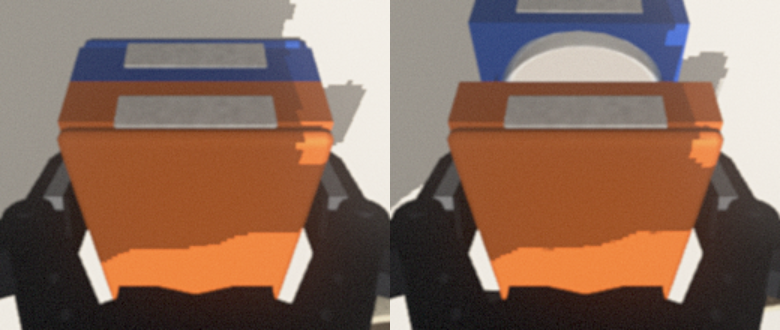

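```bash
cat > wm.py <<'E'
from h import *
from station import bot
def wpts(f,pos,rot):
    c=bot.camera_model('wrist');T=c['T_tool_cam'];K=c['mtx'];N=np.load(f+'.npz');d=N['d'];p=N['p']
    v,u=np.indices(d.shape);X=np.stack([(u-K[0,2])/K[0,0]*d,-(v-K[1,2])/K[1,1]*d,-d,np.ones_like(d)],-1)@T.T
    return p,d,X[...,:3],rq(rot).apply(X[...,:3].reshape(-1,3)).reshape(X[...,:3].shape)+pos
E
python3 - <<'E'
from wm import *
D=[json.loads(l) for l in open('log.jsonl')]
o4=dict(p=[.5723,.072,.0072],r=D[-1]['r'])
for f,o in(('w3',dict(p=[.5699,.0697,.0024],r=[.602,.376,.385,-.59])),('w4',o4),('w6',D[-1])):
    p,d,X,W=wpts(f,np.array(o['p']),o['r'])
    for nm,m in(('or',hsvm(p,3,22,130,60)),('bl',hsvm(p,100,130,120,60))):
        m=m&(d>0)&(d<.4)
        if nm=='or': m=m&(np.abs(X[...,1])<.04)
        for v in range(60,330,8):
            u=np.nonzero(m[v])[0]
            if len(u)<60: continue
            a,b=W[v,u[1]],W[v,u[-2]]
            if v%16==4 or nm=='bl':print(f,nm,v,u[0],u[-1],a.round(4),b.round(4),'mid',((a+b)/2).round(4))
E
```

```text
w3 or 244 195 377 [0.5383 0.1206 0.0277] [0.605  0.1204 0.0264] mid [0.5717 0.1205 0.027 ]
w3 or 260 192 381 [0.5381 0.1185 0.0334] [0.6046 0.1206 0.034 ] mid [0.5713 0.1196 0.0337]
w3 or 276 191 380 [0.5387 0.117  0.0392] [0.6037 0.118  0.0389] mid [0.5712 0.1175 0.0391]
w3 or 292 197 374 [0.5388 0.1062 0.0388] [0.6039 0.1081 0.0391] mid [0.5714 0.1071 0.039 ]
w3 or 308 204 367 [0.54   0.096  0.0397] [0.6039 0.0964 0.0391] mid [0.572  0.0962 0.0394]
w3 or 324 210 360 [0.5408 0.0839 0.0403] [0.6037 0.0834 0.0395] mid [0.5722 0.0836 0.0399]
w3 bl 228 204 365 [0.5412 0.1206 0.0195] [0.6016 0.121  0.0188] mid [0.5714 0.1208 0.0191]
w4 or 228 196 363 [0.5384 0.1203 0.0219] [0.6042 0.1218 0.0223] mid [0.5713 0.121  0.0221]
w4 or 244 191 369 [0.5388 0.1217 0.0314] [0.6047 0.122  0.0308] mid [0.5717 0.1218 0.0311]
w4 or 260 190 370 [0.5394 0.12   0.0376] [0.6037 0.1212 0.0377] mid [0.5716 0.1206 0.0376]
w4 or 276 192 367 [0.5392 0.1128 0.0395] [0.6039 0.1138 0.0394] mid [0.5715 0.1133 0.0395]
w4 or 292 197 362 [0.5389 0.1009 0.0389] [0.6046 0.1017 0.0388] mid [0.5718 0.1013 0.0388]
w4 or 30
[... 383 characters left out ...]
.1212 0.0546] [0.6055 0.1215 0.054 ] mid [0.5725 0.1213 0.0543]
w6 or 260 190 370 [0.5406 0.1207 0.0617] [0.6045 0.1217 0.0617] mid [0.5726 0.1212 0.0617]
w6 or 276 192 367 [0.5401 0.1125 0.0629] [0.6048 0.114  0.0632] mid [0.5724 0.1132 0.063 ]
w6 or 292 197 362 [0.5401 0.1018 0.0631] [0.6052 0.1031 0.0633] mid [0.5727 0.1024 0.0632]
w6 or 308 203 357 [0.5406 0.0895 0.0633] [0.6065 0.0879 0.0618] mid [0.5735 0.0887 0.0626]
w6 or 324 211 350 [0.542  0.0747 0.0632] [0.6053 0.076  0.0633] mid [0.5736 0.0754 0.0633]
w6 bl 188 204 348 [0.538  0.1207 0.0203] [0.6037 0.1214 0.0199] mid [0.5708 0.1211 0.0201]
w6 bl 196 205 346 [0.5375 0.1153 0.0197] [0.6036 0.1167 0.02  ] mid [0.5705 0.116  0.0198]
```

Call:
step_arm(plan=[[0.13,-0.022,-0.06,0,0,0],[0.13,-0.02,-0.06,0,0,0],[0.13,0,-0.06,0,0,0],[0.12,0,-0.055,0,0,0],[0,0,0,0,0,0],[0,0,0,0,0,0]])

```text
t: 9.98
eef_pos: [0.5709, 0.072, 0.0075]
tool_rot: [0.602, 0.377, 0.385, -0.59]
contact_force: [0.4, -0.6, -2.9]
gripper_width: 0.787
```

```bash
python3 - <<'E'
from wm import *
o=log(bot);print(o['eef_pos'],o['contact_force'])
p,d=bot.read_camera('wrist');cv2.imwrite('pics/w7.png',p[:,:,::-1]);np.savez('w7.npz',p=p,d=d)
p,d,X,W=wpts('w7',o['eef_pos'],o['tool_rot'])
for nm,m in(('or',hsvm(p,3,22,130,60)),('bl',hsvm(p,100,130,120,60))):
    m=m&(d>0)&(d<.4)&(np.abs(X[...,1])<.04)
    for v in range(190,300,6):
        u=np.nonzero(m[v])[0]
        if len(u)<60: continue
        a,b=W[v,u[1]],W[v,u[-2]]
        print(nm,v,u[0],u[-1],a.round(4),b.round(4),'mid',((a+b)/2).round(4))
cv2.imwrite('pics/w7c.png',cv2.resize(p[170:390,150:410,::-1],None,fx=2.5,fy=2.5))
E
```

```text
[0.57091649 0.07204546 0.00745573] [ 0.39909522 -0.59320972 -2.89808042]
or 226 197 363 [0.5368 0.1191 0.0199] [0.6032 0.1215 0.021 ] mid [0.57   0.1203 0.0205]
or 232 195 365 [0.5373 0.1208 0.0248] [0.6033 0.1216 0.0244] mid [0.5703 0.1212 0.0246]
or 238 193 367 [0.5374 0.1215 0.0286] [0.6036 0.1211 0.0272] mid [0.5705 0.1213 0.0279]
or 244 191 368 [0.5369 0.1204 0.0307] [0.6031 0.1217 0.0307] mid [0.57   0.1211 0.0307]
or 250 189 370 [0.5369 0.1206 0.0337] [0.6031 0.1221 0.0339] mid [0.57   0.1213 0.0338]
or 256 191 369 [0.5385 0.1212 0.037 ] [0.6025 0.1209 0.0358] mid [0.5705 0.1211 0.0364]
or 262 189 371 [0.5378 0.1196 0.0384] [0.6028 0.1206 0.0383] mid [0.5703 0.1201 0.0383]
or 268 190 369 [0.5381 0.118  0.0399] [0.6024 0.1182 0.0392] mid [0.5703 0.1181 0.0395]
or 274 191 367 [0.5377 0.1139 0.0397] [0.6024 0.1147 0.0394] mid [0.57   0.1143 0.0395]
or 280 194 366 [0.5379 0.1093 0.0392] [0.6031 0.1102 0.0389] mid [0.5705 0.1097 0.0391]
or 286 196 363 [0.5382 0.1062 0.0398] [0.6025 0.1069 0.0395] mid [0.5704 0.1066 0.0397]
or 292 197 362 [0.5377 0.1013 0.0395] [0.6034 0.1015 0.0388] mid [0.5705 0.1014 0.0391]
or 298 199 360 [0.5378 0.0969 0.0395] [0.6031 0.0982 0.0396] mid [0.5704 0.0976 0.0396]
bl 214 199 323 [0.5375 0.1226 0.0165] [0.5875 0.1227 0.0155] mid [0.5625 0.1226 0.016 ]
bl 220 197 315 [0.5374 0.1226 0.02  ] [0.5838 0.1235 0.0199] mid [0.5606 0.123  0.02  ]
```

View pics/w7c.png

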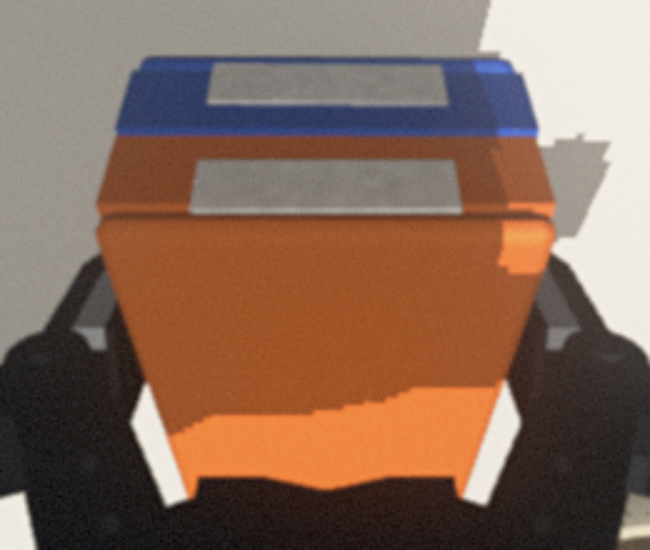

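Call:
step_arm(plan=[[-0.013,0.01,-0.028,0,0,0],[0.025,0,-0.01,0,0,0],[0,0,0,0,0,0]])

```text
t: 10.4
eef_pos: [0.5716, 0.0736, 0.0071]
tool_rot: [0.602, 0.377, 0.385, -0.59]
contact_force: [-1.2, 1.9, 2.6]
gripper_width: 0.783
```

```bash
cat > look7.py <<'E'
from wm import *
n=sys.argv[1]
o=log(bot);print(o['t'],o['eef_pos'].round(4),o['contact_force'].round(1),o['gripper_width'])
p,d=bot.read_camera('wrist');cv2.imwrite(f'pics/{n}.png',p[:,:,::-1]);np.savez(n+'.npz',p=p,d=d)
cv2.imwrite(f'pics/{n}c.png',cv2.resize(p[170:390,150:410,::-1],None,fx=2.5,fy=2.5,interpolation=cv2.INTER_CUBIC))
p,d,X,W=wpts(n,o['eef_pos'],o['tool_rot'])
for nm,m in(('or',hsvm(p,3,22,130,60)),('bl',hsvm(p,100,130,120,50))):
    m=m&(d>0)&(d<.4)&(np.abs(W[...,0]-.571)<.025)&(W[...,1]>.11)
    if nm=='bl':mm=m&(W[...,2]>.006)&(W[...,2]<.017)
    else: mm=m&(W[...,2]>.024)&(W[...,2]<.034)
    if mm.sum()>10:print(nm,'end face y',np.median(W[mm],0).round(4),mm.sum())
E
python3 look7.py w8
```

```text
10.4 [0.5716 0.0736 0.0071] [-1.2  1.9  2.6] 0.7826983874813761
or end face y [0.575  0.1229 0.0285] 668
bl end face y [0.5537 0.1245 0.0157] 358
```

View pics/w8c.png

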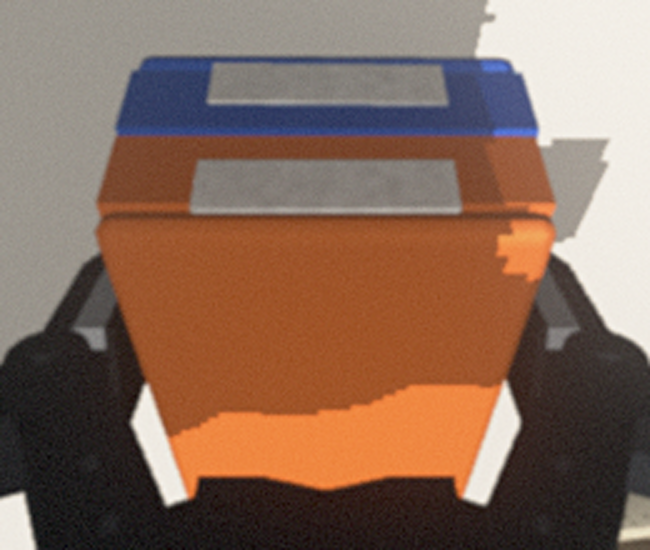

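```bash
python3 - <<'E'
from wm import *
r=rq(json.loads(open('log.jsonl').readlines()[-1])['r']).as_quat(scalar_first=True)
for n,pp in(('w3',[.5699,.0697,.0024]),('w4',[.5723,.072,.0072]),('w7',[.5709,.072,.0075]),('w8',[.5716,.0736,.0071])):
    p,d,X,W=wpts(n,np.array(pp),r)
    y=[]
    for nm,m in(('or',hsvm(p,3,22,130,60)),('bl',hsvm(p,100,130,120,50))):
        m=m&(d>0)&(d<.4)&(np.abs(W[...,0]-.571)<.028)&(W[...,1]>.11)
        mm=m&((W[...,2]>.006)&(W[...,2]<.017) if nm=='bl' else (W[...,2]>.024)&(W[...,2]<.034))
        P=W[mm];c=np.polyfit(P[:,2]-.02,P[:,1],1);y.append(np.median(P[:,1]));print(n,nm,len(P),np.median(P,0).round(4),'extrap y at z=.02',c[1].round(4),'slope',c[0].round(2))
E
```

```text
w3 or 1161 [0.5672 0.1209 0.0286] extrap y at z=.02 0.1214 slope -0.06
w3 bl 481 [0.5498 0.1206 0.015 ] extrap y at z=.02 0.1206 slope 0.0
w4 or 1019 [0.561  0.1212 0.029 ] extrap y at z=.02 0.1218 slope -0.07
w4 bl 361 [0.55   0.1209 0.0153] extrap y at z=.02 0.121 slope 0.02
w7 or 1048 [0.5778 0.1213 0.0282] extrap y at z=.02 0.1216 slope -0.04
w7 bl 360 [0.5488 0.1228 0.0153] extrap y at z=.02 0.1229 slope 0.02
w8 or 998 [0.574  0.1228 0.0291] extrap y at z=.02 0.1235 slope -0.08
w8 bl 442 [0.5501 0.1245 0.0154] extrap y at z=.02 0.1246 slope 0.02
```

Call:
step_arm(plan=[[-0.07,0,0.032,0,0,0],[-0.02,0,0.01,0,0,0],[-0.018,0,-0.039,0,0,0],[0,0,0,0,0,0],[0.045,0,-0.02,0,0,0],[0.04,0,-0.02,0,0,0],[0,0,0,0,0,0]])

```text
t: 11.32
eef_pos: [0.5714, 0.0749, 0.0072]
tool_rot: [0.602, 0.377, 0.384, -0.59]
contact_force: [-2.2, -0.2, 1.5]
gripper_width: 0.787
```

```bash
cat > look7.py <<'E'
from wm import *
n=sys.argv[1]
o=log(bot);print(o['t'],o['eef_pos'].round(4),o['contact_force'].round(1),o['gripper_width'])
p,d=bot.read_camera('wrist');cv2.imwrite(f'pics/{n}.png',p[:,:,::-1]);np.savez(n+'.npz',p=p,d=d)
cv2.imwrite(f'pics/{n}c.png',cv2.resize(p[170:390,150:410,::-1],None,fx=2.5,fy=2.5,interpolation=cv2.INTER_CUBIC))
p,d,X,W=wpts(n,o['eef_pos'],o['tool_rot'])
for nm,m in(('or',hsvm(p,3,22,130,60)),('bl',hsvm(p,100,130,120,50))):
    m=m&(d>0)&(d<.4)&(np.abs(W[...,0]-.571)<.028)&(W[...,1]>.11)
    mm=m&((W[...,2]>.006)&(W[...,2]<.017) if nm=='bl' else (W[...,2]>.024)&(W[...,2]<.034))
    if mm.sum()>10:print(nm,'end face',np.median(W[mm],0).round(4),mm.sum())
E
python3 look7.py w9
```

```text
11.325 [0.5714 0.0749 0.0072] [-2.2 -0.2  1.5] 0.78669833452402
or end face [0.5796 0.1241 0.029 ] 1029
bl end face [0.5499 0.1258 0.0154] 432
```

View pics/w9c.png

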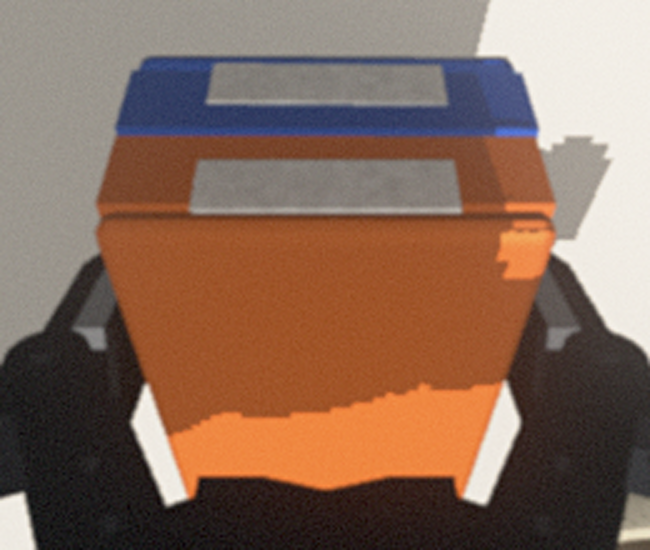

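Call:
step_arm(plan=[[0,0,0,0,0,0],[0,0,0,0,0,0],[0,0,0,0,0,0],[0,0,0,0,0,0]], fingers=-1)

```text
t: 11.88
eef_pos: [0.5714, 0.0749, 0.0069]
tool_rot: [0.602, 0.377, 0.385, -0.59]
contact_force: [0.6, 0.7, -0.4]
gripper_width: 1.002
```

```bash
python3 look7.py w10; python3 go.py .5714 .0745 -.004 -20 1 3
```

```text
11.875 [0.5714 0.0749 0.0069] [ 0.6  0.7 -0.4] 1.0020116133626027
or end face [0.574  0.1246 0.0288] 1036
bl end face [0.5496 0.1262 0.0153] 420
t 11.925 pos [0.5715 0.075  0.0069] F [ 0.2  0.9 -0.4] w 1.002 q [-0.31  0.71 -0.2   1.86  0.67  0.91 -0.96]
[[0.084, -0.001, -0.035, 0.0, 0.004, -0.0], [0.085, -0.001, -0.032, 0.0, 0.004, -0.0], [0.086, -0.001, -0.03, 0.0, 0.004, -0.0]]
margin 0.56 4
```

View pics/w10c.png

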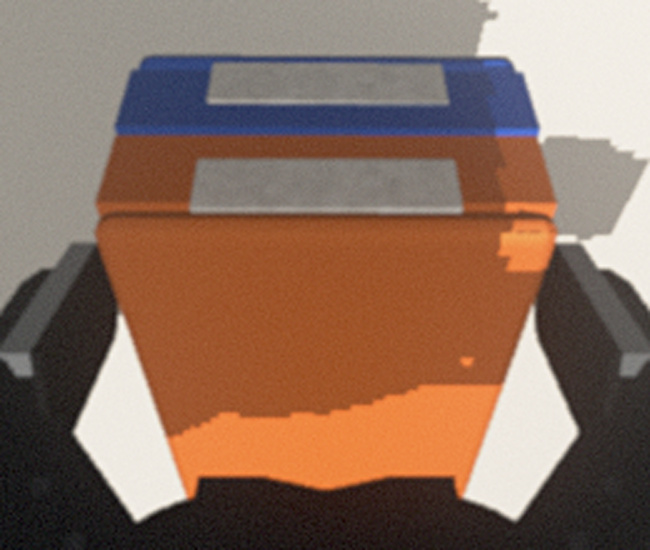

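Call:
step_arm(plan=[[0.084,0,-0.035,0,0.005,0],[0.085,0,-0.032,0,0.005,0],[0.086,0,-0.03,0,0.004,0],[0,0,0,0,0,0]])

```text
t: 12.42
eef_pos: [0.5713, 0.0733, -0.0041]
tool_rot: [0.584, 0.403, 0.41, -0.573]
contact_force: [-0.3, 0.6, 0.2]
gripper_width: 0.996
```

Call:
step_arm(plan=[[0,0,0,0,0,0],[0,0,0,0,0,0],[0,0,0,0,0,0],[0,0,0,0,0,0]], fingers=1, force=90)

```text
t: 12.92
eef_pos: [0.5716, 0.0752, -0.0037]
tool_rot: [0.585, 0.403, 0.411, -0.572]
contact_force: [-0.0, 1.1, 6.1]
gripper_width: 0.785
```

```bash
python3 look7.py w11; python3 go.py .5714 .0745 .06 -20 1 4
```

```text
12.925 [ 0.5716  0.0752 -0.0037] [-0.   1.1  6.1] 0.7853456392351962
or end face [0.5727 0.125  0.0294] 1043
bl end face [0.5513 0.1265 0.0156] 116
t 12.975 pos [ 0.5717  0.0752 -0.0036] F [-0.1  2.3  4.4] w 0.786 q [-0.25  0.7  -0.23  1.88  0.65  0.83 -0.92]
[[-0.373, -0.002, 0.139, 0.0, -0.0, -0.0], [-0.373, -0.002, 0.139, 0.0, -0.0, -0.0], [-0.373, -0.002, 0.139, 0.0, -0.0, -0.0], [-0.372, -0.002, 0.14, 0.0, -0.0, -0.0]]
margin 0.56 4
```

View pics/w11c.png

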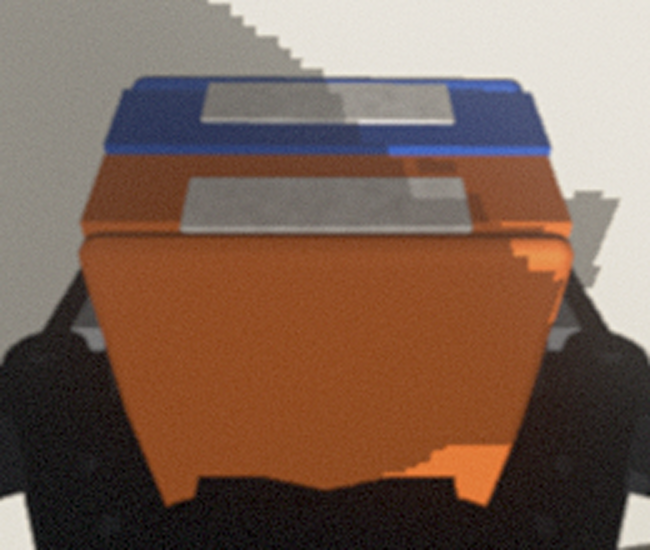

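Call:
step_arm(plan=[[-0.07,0,0.026,0,0,0],[-0.12,0,0.044,0,0,0],[0,0,0,0,0,0]], force=100)

```text
t: 13.35
eef_pos: [0.5715, 0.0744, 0.0043]
tool_rot: [0.584, 0.403, 0.411, -0.573]
contact_force: [0.3, 1.0, -2.0]
gripper_width: 0.782
```

```bash
python3 look7.py w12; python3 -c "
from h import *
from station import bot
p,d=bot.read_camera('side');cv2.imwrite('pics/s12c.png',cv2.resize(p[130:310,170:370,::-1],None,fx=3,fy=3))"
```

```text
13.35 [0.5715 0.0744 0.0043] [ 0.3  1.  -2. ] 0.7821130710638041
or end face [0.5711 0.1242 0.0307] 1182
bl end face [0.5916 0.1256 0.0119] 168
```

View pics/w12c.png

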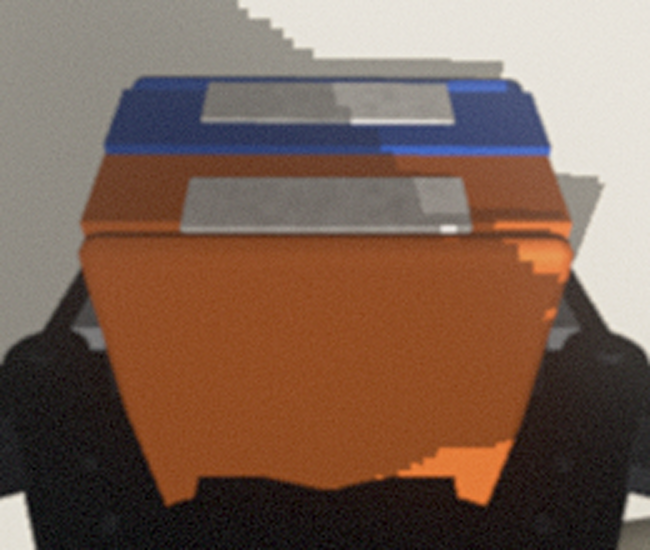

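View pics/s12c.png

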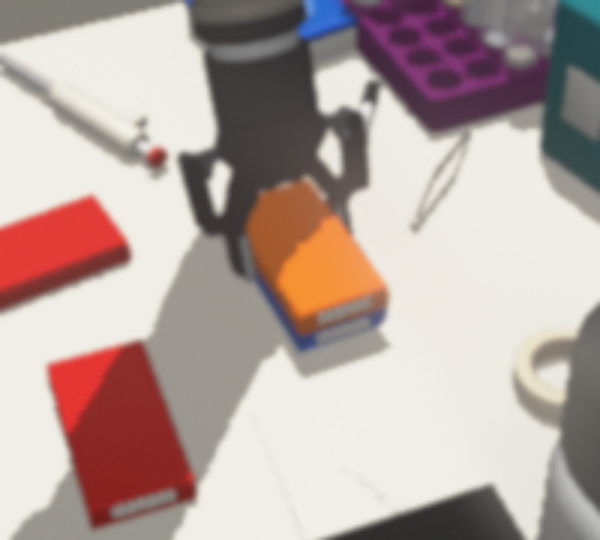

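Call:
step_arm(plan=[[-0.4,0,0.145,0,0,0],[-0.6,0,0.22,0,0,0],[-0.6,0,0.22,0,0,0],[-0.6,0,0.22,0,0,0],[-0.6,0,0.22,0,0,0],[-0.6,0,0.22,0,0,0],[-0.25,0,0.09,0,0,0]])

```text
t: 14.32
eef_pos: [0.5721, 0.0739, 0.1619]
tool_rot: [0.585, 0.404, 0.41, -0.572]
contact_force: [-0.3, 0.2, -2.7]
gripper_width: 0.783
```

Call:
step_arm(plan=[[0,0,0,0,0.015,0],[0,0,0,0,0.02,0],[0,0,0,0,0.025,0],[0,0,0,0,0.025,0],[0,0,0,0,0.025,0],[0,0,0,0,0.025,0],[0,0,0,0,0.025,0],[0,0,0,0,0.025,0]])

```text
t: 15.32
eef_pos: [0.5715, 0.0724, 0.1597]
tool_rot: [0.262, 0.652, 0.664, -0.256]
contact_force: [-0.5, 0.7, -4.3]
gripper_width: 0.783
```

Call:
step_arm(plan=[[0,0,0,0,0.025,0],[0,0,0,0,0.025,0],[0,0,0,0,0.015,0],[0,0,0,0,0,0],[0,0,0,0,0,0]])

```text
t: 15.95
eef_pos: [0.5715, 0.0741, 0.16]
tool_rot: [0.124, 0.689, 0.704, -0.121]
contact_force: [0.4, -0.1, -2.2]
gripper_width: 0.789
```

```bash
python3 - <<'E'
from wm import *
o=log(bot);print(o['t'],o['eef_pos'].round(4),o['contact_force'].round(1),o['gripper_width'],o['q'].round(2))
M=rq(o['tool_rot']).as_matrix();print(M.round(4)); M0=R.from_quat([.585,.403,.411,-.572],scalar_first=True)
print(np.degrees((rq(o['tool_rot'])*M0.inv()).as_rotvec()).round(2))
p,d=bot.read_camera('wrist');cv2.imwrite('pics/w13.png',p[:,:,::-1]);np.savez('w13.npz',p=p,d=d)
p,d=bot.read_camera('side');cv2.imwrite('pics/s13c.png',cv2.resize(p[60:310,150:400,::-1],None,fx=2.4,fy=2.4));np.savez('s13.npz',p=p,d=d)
E
```

```text
15.95 [0.5715 0.0741 0.16  ] [ 0.4 -0.1 -2.2] 0.7886000754095301 [ 0.89  0.97 -0.86  1.79 -0.6   1.03  0.62]
[[-0.0198  0.9998  0.0082]
 [ 0.94    0.0214 -0.3406]
 [-0.3407  0.001  -0.9402]]
[89.81  1.94  0.09]
```

View pics/w13.png

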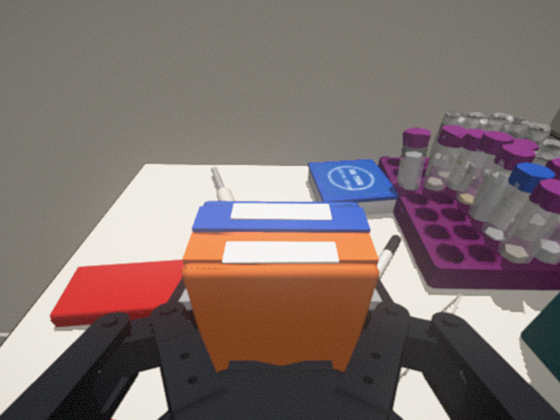

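View pics/s13c.png

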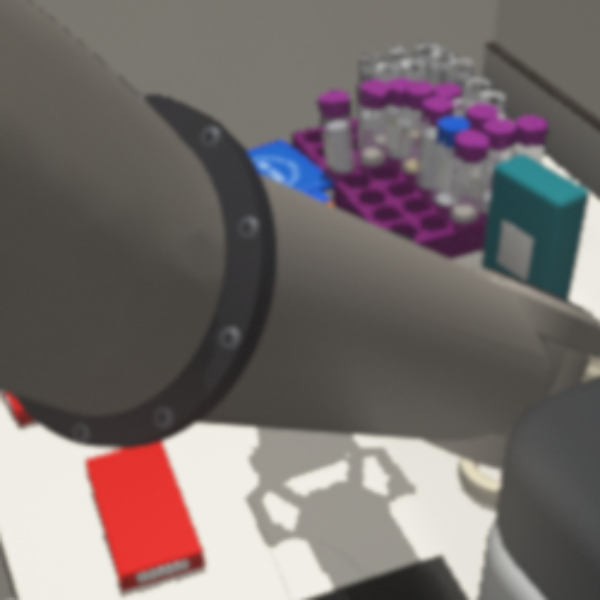

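Call:
step_arm(plan=[[0.1,0,0.28,0,0,0],[0.1,0,0.28,0,0,0],[0.1,0,0.28,0,0,0],[0.1,0,0.28,0,0,0],[0.1,0,0.28,0,0,0],[0.1,0,0.25,0,0,0],[0,0,0,0,0,0]])

```text
t: 16.92
eef_pos: [0.571, 0.074, 0.0884]
tool_rot: [0.122, 0.689, 0.704, -0.121]
contact_force: [-0.4, 0.2, -2.8]
gripper_width: 0.785
```

Call:
step_arm(plan=[[0.01,0,0.026,0,0,0],[0.01,0,0.026,0,0,0],[0.01,0,0.026,0,0,0]])

```text
t: 17.3
eef_pos: [0.5715, 0.0739, 0.0862]
tool_rot: [0.123, 0.689, 0.704, -0.12]
contact_force: [-0.4, 0.5, -3.1]
gripper_width: 0.787
```

Call:
step_arm(plan=[[0.01,0,0.026,0,0,0],[0.01,0,0.026,0,0,0],[0.01,0,0.026,0,0,0],[0,0,0,0,0,0]])

```text
t: 17.8
eef_pos: [0.5714, 0.0741, 0.0832]
tool_rot: [0.123, 0.689, 0.704, -0.12]
contact_force: [-0.7, -1.1, 1.9]
gripper_width: 0.785
```

Call:
step_arm(plan=[[0.003,0,0.01,0,0,0],[0,0,0,0,0,0]], force=20)

```text
t: 18.05
eef_pos: [0.5714, 0.0743, 0.0832]
tool_rot: [0.123, 0.689, 0.704, -0.12]
contact_force: [-2.2, -2.1, 6.0]
gripper_width: 0.783
```

Call:
step_arm(plan=[[0,0,0,0,0,0],[0,0,0,0,0,0],[0,0,0,0,0,0],[0,0,0,0,0,0]], fingers=-1)

```text
t: 18.55
eef_pos: [0.5714, 0.0741, 0.0822]
tool_rot: [0.123, 0.689, 0.704, -0.12]
contact_force: [-0.1, 0.4, -1.1]
gripper_width: 1.003
```

```bash
cat > lk.py <<'E'
from wm import *
n=sys.argv[1]
o=log(bot);print(o['t'],o['eef_pos'].round(4),o['contact_force'].round(1),round(o['gripper_width'],3),o['q'].round(2))
print(rq(o['tool_rot']).as_matrix().round(4).tolist())
for c in sys.argv[2:]:
    p,d=bot.read_camera(c);cv2.imwrite(f'pics/{n}_{c}.png',p[:,:,::-1]);np.savez(f'{n}_{c}.npz',p=p,d=d,pos=o['eef_pos'],rot=o['tool_rot'])
E
python3 lk.py a14 wrist top
```

```text
18.55 [0.5714 0.0741 0.0822] [-0.1  0.4 -1.1] 1.003 [ 0.86  1.09 -0.82  1.77 -0.56  0.97  0.69]
[[-0.0192, 0.9998, 0.0069], [0.9407, 0.0204, -0.3387], [-0.3387, -0.0, -0.9409]]
```

View pics/a14_wrist.png

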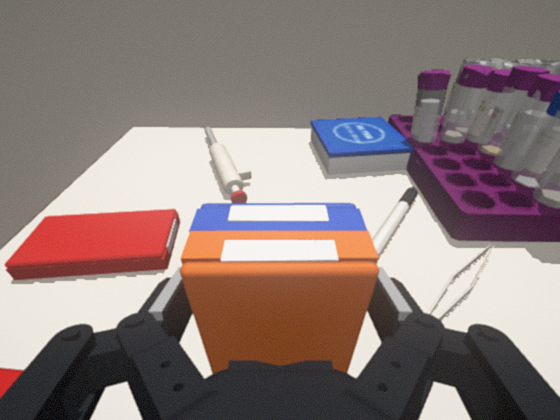

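View pics/a14_top.png

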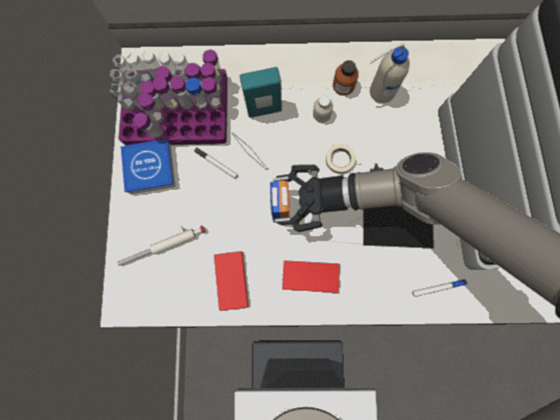

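Call:
step_arm(plan=[[-0.1,0,-0.28,0,0,0],[-0.2,0,-0.56,0,0,0],[-0.2,0,-0.56,0,0,0],[-0.2,0,-0.56,0,0,0],[-0.22,0,-0.62,0,0,0]])

```text
t: 19.27
eef_pos: [0.5714, 0.0744, 0.1939]
tool_rot: [0.123, 0.689, 0.704, -0.12]
contact_force: [0.1, 0.9, -0.2]
gripper_width: 0.999
```

```bash
python3 - <<'E'
from wm import *
N=np.load('a14_wrist.npz');p,d,X,W=wpts('a14_wrist',N['pos'],N['rot'])
for nm,m in(('or',hsvm(p,3,22,130,60)),('bl',hsvm(p,100,130,120,60))):
    m=m&(d>0)&(d<.4)&(W[...,2]>.126)&(W[...,2]<.145)&(abs(W[...,0]-.571)<.04);P=W[m]
    print(nm,len(P),np.percentile(P[:,0],[1,50,99]).round(4),np.percentile(P[:,1],[1,50,99]).round(4),P[:,2].mean().round(4),np.polyfit(P[:,0],P[:,1],1).round(3))
E
python3 lk.py a15; python3 go.py .5714 .0284 .192 -70 1.2 15
```

```text
or 7098 [0.5394 0.5725 0.6051] [0.0299 0.0339 0.0504] 0.1308 [0.023 0.024]
bl 2390 [0.5385 0.5724 0.6045] [0.0509 0.0554 0.0681] 0.1319 [0.022 0.044]
19.275 [0.5714 0.0744 0.1939] [ 0.1  0.9 -0.2] 0.999 [ 0.9   0.91 -0.89  1.79 -0.62  1.06  0.59]
[[-0.0191, 0.9998, 0.0077], [0.9405, 0.0206, -0.3392], [-0.3393, 0.0007, -0.9407]]
t 19.275 pos [0.5714 0.0744 0.1939] F [ 0.1  0.9 -0.2] w 0.999 q [ 0.9   0.91 -0.89  1.79 -0.62  1.06  0.59]
[[-0.071, -0.002, 0.029, -0.0, -0.026, -0.0], [-0.065, -0.002, 0.04, -0.0, -0.026, -0.0], [-0.058, -0.002, 0.05, -0.0, -0.026, -0.0], [-0.049, -0.002, 0.059, -0.0, -0.026, -0.0], [-0.039, -0.002, 0.066, -0.0, -0.026, -0.0], [-0.028, -0.002, 0.072, -0.0, -0.026, -0.0], [-0.016, -0.002, 0.075, -0.0, -0.026, -0.0], [-0.003, -0.002, 0.077, -0.0, -0.026, -0.0], [0.009, -0.002, 0.076, -0.0, -0.026, -0.0], [0.022, -0.002, 0.074, -0.0, -0.026, -0.0], [0.033, -0.002, 0.069, -0.0, -0.026, -0.0], [0.044, -0.002, 0.063, -0.0, -0.026, -0.0], [0.054, -0.002, 0.055, -0.0, -0.026, -0.0], [0.062, -0.002, 0.045, -0.0, -0.026, -0.0], [0.068, -0.002, 0.035, -0.0, -0.026, -0.0]]
margin 0.22 6
```

Call:
step_arm(plan=[[-0.071,0,0.029,0,-0.026,0],[-0.065,0,0.04,0,-0.026,0],[-0.058,0,0.05,0,-0.026,0],[-0.049,0,0.059,0,-0.026,0],[-0.039,0,0.066,0,-0.026,0],[-0.028,0,0.072,0,-0.026,0],[-0.016,0,0.075,0,-0.026,0],[-0.003,0,0.077,0,-0.026,0]])

```text
t: 20.27
eef_pos: [0.5721, 0.0503, 0.1933]
tool_rot: [0.527, 0.474, 0.482, -0.515]
contact_force: [0.6, 0.3, -0.1]
gripper_width: 1.001
```

Call:
step_arm(plan=[[0.009,0,0.076,0,-0.026,0],[0.022,0,0.074,0,-0.026,0],[0.033,0,0.069,0,-0.026,0],[0.044,0,0.063,0,-0.026,0],[0.054,0,0.055,0,-0.026,0],[0.062,0,0.045,0,-0.026,0],[0.068,0,0.035,0,-0.026,0],[0,0,0,0,0,0]])

```text
t: 21.28
eef_pos: [0.5711, 0.0301, 0.1879]
tool_rot: [0.704, 0.119, 0.125, -0.689]
contact_force: [-0.0, 0.0, 0.0]
gripper_width: 1.003
```

```bash
python3 lk.py a16 wrist; python3 go.py .572 .0287 .086 -70 1.2 6
```

```text
21.275 [0.5711 0.0301 0.1879] [-0.  0.  0.] 1.003 [-0.53  0.77 -0.14  1.74  0.93  1.69 -1.1 ]
[[0.0203, 0.9997, 0.0118], [-0.9406, 0.0231, -0.3388], [-0.3389, -0.0043, 0.9408]]
t 21.325 pos [0.5719 0.0293 0.1894] F [0.7 0.2 0.3] w 0.999 q [-0.53  0.76 -0.14  1.73  0.93  1.69 -1.1 ]
[[0.149, 0.001, -0.404, 0.0, 0.0, 0.0], [0.149, 0.001, -0.404, 0.0, 0.0, 0.0], [0.149, 0.001, -0.404, 0.0, 0.0, 0.0], [0.149, 0.001, -0.404, 0.0, 0.0, 0.0], [0.149, 0.001, -0.404, 0.0, 0.0, 0.0], [0.15, 0.0, -0.404, 0.0, 0.0, 0.0]]
margin 0.23 6
```

View pics/a16_wrist.png

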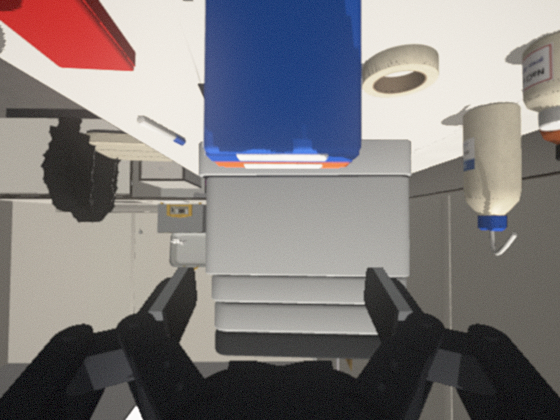

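Call:
step_arm(plan=[[0.149,0,-0.404,0,0,0],[0.149,0,-0.404,0,0,0],[0.149,0,-0.404,0,0,0],[0.149,0,-0.404,0,0,0],[0.149,0,-0.404,0,0,0],[0.15,0,-0.404,0,0,0],[0,0,0,0,0,0]])

```text
t: 22.2
eef_pos: [0.5718, 0.0273, 0.0851]
tool_rot: [0.704, 0.119, 0.123, -0.69]
contact_force: [-0.2, -0.2, -0.2]
gripper_width: 0.997
```

```bash
python3 lk.py a17 wrist side; python3 -c "
import cv2
p=cv2.imread('pics/a17_side.png');cv2.imwrite('pics/a17c.png',cv2.resize(p[60:310,150:400],None,fx=2.4,fy=2.4))"
```

```text
22.2 [0.5718 0.0273 0.0851] [-0.2 -0.2 -0.2] 0.997 [-0.53  0.93 -0.14  1.72  0.95  1.6  -1.22]
[[0.0186, 0.9998, 0.0092], [-0.9411, 0.0206, -0.3375], [-0.3376, -0.0024, 0.9413]]
```

View pics/a17_wrist.png

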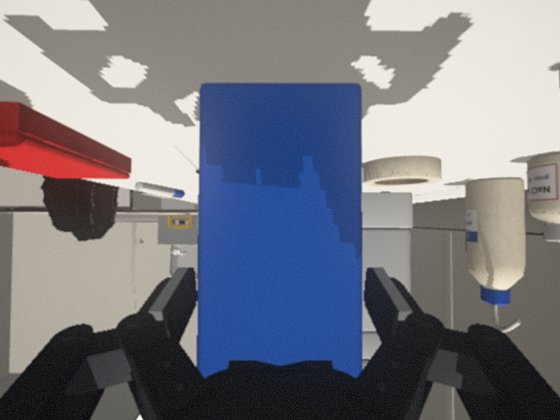

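View pics/a17c.png

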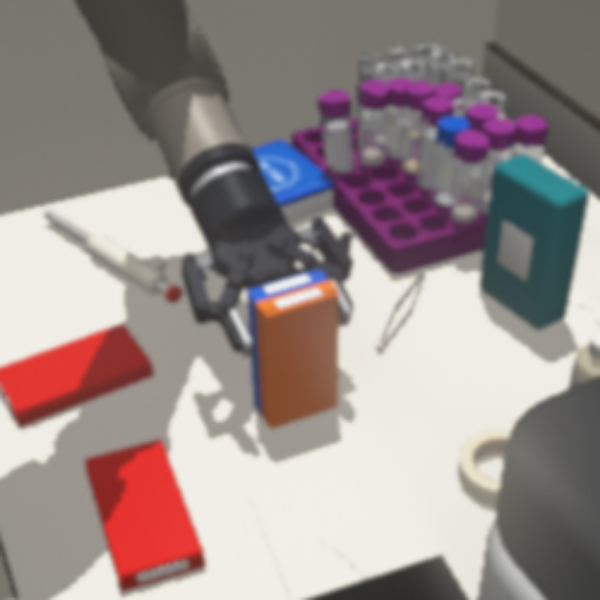

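Call:
step_arm(plan=[[0,0,0,0,0,0],[0,0,0,0,0,0],[0,0,0,0,0,0],[0,0,0,0,0,0]], fingers=1, force=100)

```text
t: 22.8
eef_pos: [0.5726, 0.0277, 0.0874]
tool_rot: [0.704, 0.121, 0.122, -0.689]
contact_force: [-0.7, 1.7, 5.1]
gripper_width: 0.783
```

```bash
python3 lk.py a18 ; python3 go.py .572 .0273 .155 -70 1.2 6
```

```text
22.8 [0.5726 0.0277 0.0874] [-0.7  1.7  5.1] 0.783 [-0.53  0.92 -0.14  1.72  0.95  1.6  -1.22]
[[0.0196, 0.9998, 0.006], [-0.9408, 0.0205, -0.3383], [-0.3383, 0.001, 0.941]]
t 22.8 pos [0.5726 0.0277 0.0874] F [-0.7  1.7  5.1] w 0.783 q [-0.53  0.92 -0.14  1.72  0.95  1.6  -1.22]
[[-0.094, -0.002, 0.266, -0.0, 0.0, 0.0], [-0.094, -0.002, 0.266, -0.0, 0.0, 0.0], [-0.094, -0.002, 0.266, -0.0, 0.0, 0.0], [-0.094, -0.002, 0.266, -0.0, 0.0, 0.0], [-0.095, -0.002, 0.265, -0.0, 0.0, 0.0], [-0.095, -0.002, 0.265, -0.0, 0.0, 0.0]]
margin 0.26 6
```

Call:
step_arm(plan=[[-0.05,0,0.14,0,0,0],[-0.095,0,0.266,0,0,0],[-0.095,0,0.266,0,0,0],[-0.095,0,0.266,0,0,0],[-0.095,0,0.265,0,0,0],[-0.095,0,0.265,0,0,0],[-0.095,0,0.265,0,0,0]])

```text
t: 23.68
eef_pos: [0.5724, 0.0274, 0.1611]
tool_rot: [0.704, 0.12, 0.123, -0.689]
contact_force: [0.5, 0.4, -2.2]
gripper_width: 0.785
```

```bash
python3 lk.py a19 side; python3 -c "
import cv2
p=cv2.imread('pics/a19_side.png');cv2.imwrite('pics/a19c.png',cv2.resize(p[60:310,150:400],None,fx=2.4,fy=2.4))"
```

```text
23.675 [0.5724 0.0274 0.1611] [ 0.5  0.4 -2.2] 0.785 [-0.53  0.81 -0.14  1.74  0.94  1.66 -1.14]
[[0.0193, 0.9998, 0.0068], [-0.9407, 0.0204, -0.3387], [-0.3388, 0.0001, 0.9409]]
```

View pics/a19c.png

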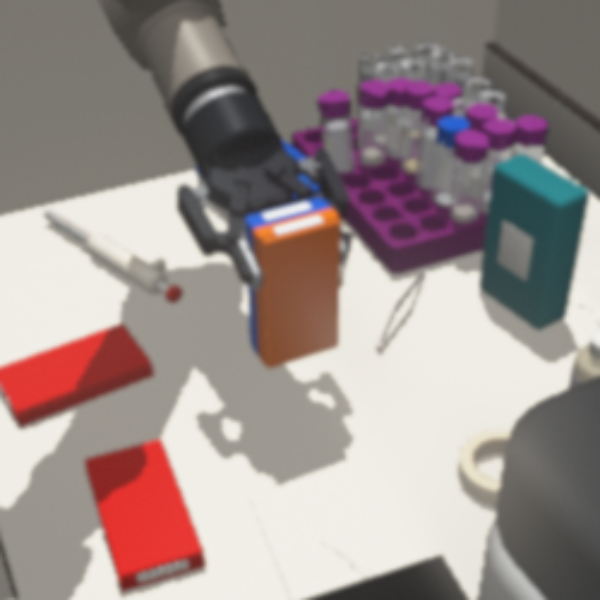

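Call:
step_arm(plan=[[0,0,0,0,0.015,0],[0,0,0,0,0.02,0],[0,0,0,0,0.025,0],[0,0,0,0,0.025,0],[0,0,0,0,0.025,0],[0,0,0,0,0.025,0],[0,0,0,0,0.025,0],[0,0,0,0,0.025,0]])

```text
t: 24.72
eef_pos: [0.5719, 0.0268, 0.1609]
tool_rot: [0.52, 0.48, 0.49, -0.509]
contact_force: [-0.3, -0.2, -4.4]
gripper_width: 0.784
```

Call:
step_arm(plan=[[0,0,0,0,0.025,0],[0,0,0,0,0.025,0],[0,0,0,0,0.015,0],[0,0,0,0,0,0],[0,0,0,0,0,0]])

```text
t: 25.35
eef_pos: [0.5719, 0.0281, 0.1603]
tool_rot: [0.411, 0.572, 0.585, -0.403]
contact_force: [0.4, 0.6, -2.0]
gripper_width: 0.783
```

```bash
python3 lk.py a20 ; python3 - <<'E'
from h import *
L=[json.loads(l) for l in open('log.jsonl')]
A_,B_=rq(L[-1]['r']),R.from_quat([.704,.1205,.1225,-.689],scalar_first=True)
print(np.degrees((A_*B_.inv()).as_rotvec()).round(2))
E
python3 go.py .572 .028 .002 20 1.2 8
```

```text
25.35 [0.5719 0.0281 0.1603] [ 0.4  0.6 -2. ] 0.783 [ 0.51  0.5  -0.62  1.84 -0.08  0.88  0.03]
[[-0.0081, 0.9998, 0.0205], [0.3371, 0.0221, -0.9412], [-0.9414, -0.0007, -0.3372]]
[8.989e+01 2.020e+00 4.000e-02]
t 25.35 pos [0.5719 0.0281 0.1603] F [ 0.4  0.6 -2. ] w 0.783 q [ 0.51  0.5  -0.62  1.84 -0.08  0.88  0.03]
[[0.466, 0.001, 0.167, 0.0, 0.0, 0.0], [0.466, 0.001, 0.167, 0.0, 0.0, 0.0], [0.465, 0.001, 0.168, 0.0, 0.0, 0.0], [0.465, 0.001, 0.168, 0.0, 0.0, 0.0], [0.465, 0.001, 0.168, 0.0, 0.0, 0.0], [0.465, 0.001, 0.168, 0.0, 0.0, 0.0], [0.465, 0.001, 0.169, 0.0, 0.0, 0.0], [0.465, 0.0, 0.169, 0.0, 0.0, 0.0]]
margin 0.43 6
```

Call:
step_arm(plan=[[0.466,0,0.167,0,0,0],[0.55,0,0.2,0,0,0],[0.55,0,0.2,0,0,0],[0.55,0,0.2,0,0,0],[0.55,0,0.2,0,0,0],[0.55,0,0.2,0,0,0],[0.4,0,0.144,0,0,0],[0.1,0,0.036,0,0,0]])

```text
t: 26.35
eef_pos: [0.5713, 0.0279, 0.0007]
tool_rot: [0.41, 0.572, 0.585, -0.403]
contact_force: [0.3, 0.1, -1.3]
gripper_width: 0.781
```

Call:
step_arm(plan=[[0.02,0,0.007,0,0,0],[0.02,0,0.007,0,0,0],[0.02,0,0.007,0,0,0],[0,0,0,0,0,0]])

```text
t: 26.85
eef_pos: [0.5726, 0.0269, -0.0001]
tool_rot: [0.411, 0.573, 0.584, -0.402]
contact_force: [0.3, 0.4, -1.8]
gripper_width: 0.785
```

Call:
step_arm(plan=[[0.02,0,0.007,0,0,0],[0.02,0,0.007,0,0,0],[0.02,0,0.007,0,0,0],[0,0,0,0,0,0]])

```text
t: 27.35
eef_pos: [0.5726, 0.027, -0.0016]
tool_rot: [0.411, 0.573, 0.584, -0.402]
contact_force: [-2.6, -0.2, 10.7]
gripper_width: 0.785
```

```bash
python3 lk.py a21 wrist side; python3 -c "
import cv2
p=cv2.imread('pics/a21_side.png');cv2.imwrite('pics/a21c.png',cv2.resize(p[130:310,170:370],None,fx=3,fy=3))"
```

```text
27.35 [ 0.5726  0.027  -0.0016] [-2.6 -0.2 10.7] 0.785 [ 0.44  0.73 -0.54  1.91  0.01  0.59  0.03]
[[-0.0069, 0.9998, 0.0191], [0.3386, 0.0203, -0.9407], [-0.9409, 0.0, -0.3387]]
```

View pics/a21_wrist.png

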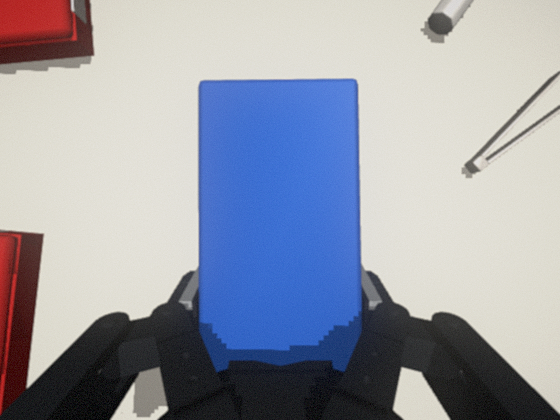

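View pics/a21c.png

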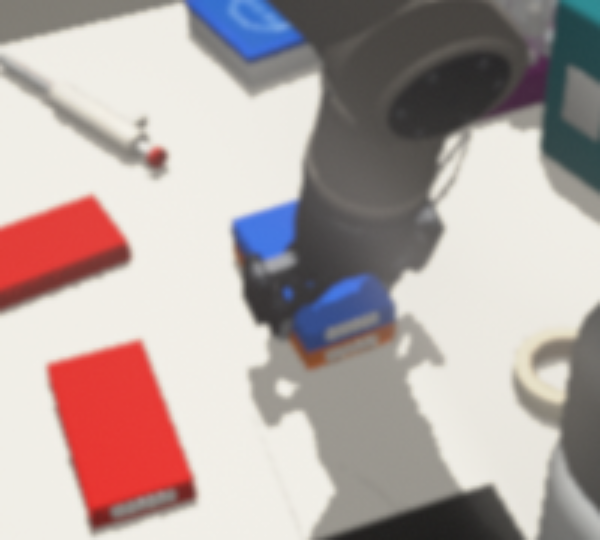

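Call:
step_arm(plan=[[0,0,0,0,0,0],[0,0,0,0,0,0],[0,0,0,0,0,0],[0,0,0,0,0,0]], fingers=-1)

```text
t: 27.95
eef_pos: [0.5724, 0.0271, -0.003]
tool_rot: [0.411, 0.573, 0.584, -0.402]
contact_force: [0.1, -0.5, 0.1]
gripper_width: 0.999
```

Call:
step_arm(plan=[[-0.2,0,-0.07,0,0,0],[-0.5,0,-0.18,0,0,0],[-0.5,0,-0.18,0,0,0],[-0.5,0,-0.18,0,0,0],[-0.5,0,-0.18,0,0,0],[-0.3,0,-0.11,0,0,0],[0,0,0,0,0,0]])

```text
t: 28.82
eef_pos: [0.5732, 0.027, 0.1049]
tool_rot: [0.412, 0.573, 0.584, -0.402]
contact_force: [0.5, 0.9, -1.0]
gripper_width: 1.002
```

```bash
python3 lk.py a22 wrist; python3 - <<'E'
from wm import *
N=np.load('a22_wrist.npz');p,d,X,W=wpts('a22_wrist',N['pos'],N['rot'])
m=hsvm(p,100,130,120,60)&(d>0)&(d<.4)&(W[...,2]>.03);P=W[m];print(len(P),np.percentile(P,[1,50,99],axis=0).round(4));r=cv2.minAreaRect((P[:,:2]*1000).astype(np.float32));print(r)
E
python3 go.py .572 .049 .05 0 1.2 4
```

```text
28.825 [0.5732 0.027  0.1049] [ 0.5  0.9 -1. ] 1.002 [ 0.49  0.57 -0.6   1.87 -0.05  0.77  0.03]
[[-0.0044, 0.9998, 0.02], [0.3381, 0.0203, -0.9409], [-0.9411, 0.0026, -0.3381]]
14011 [[ 0.5403 -0.0143  0.0383]
 [ 0.5725  0.0479  0.0398]
 [ 0.6047  0.1118  0.0414]]
((572.6380615234375, 48.798789978027344), (65.6319351196289, 129.5316162109375), 1.3624171018600464)
t 28.875 pos [0.5725 0.0269 0.1038] F [-0.2  0.4 -0.4] w 1.0 q [ 0.49  0.57 -0.6   1.87 -0.05  0.77  0.03]
[[0.363, -0.001, -0.016, -0.0, -0.014, -0.0], [0.361, -0.001, -0.047, -0.0, -0.014, -0.0], [0.355, -0.0, -0.078, -0.0, -0.014, -0.0], [0.347, -0.0, -0.109, -0.0, -0.014, -0.0]]
margin 0.52 4
```

View pics/a22_wrist.png

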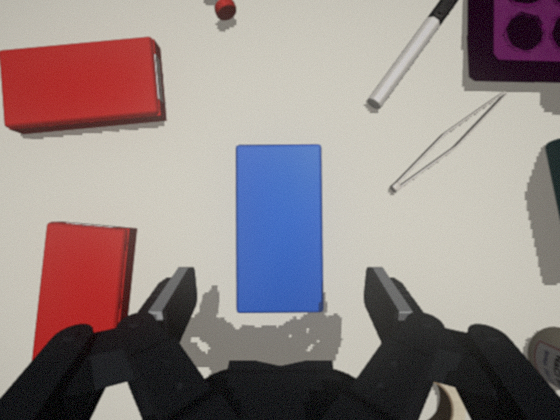

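Call:
step_arm(plan=[[0.363,0,-0.016,0,-0.014,0],[0.361,0,-0.047,0,-0.014,0],[0.355,0,-0.078,0,-0.014,0],[0.347,0,-0.109,0,-0.0135,0],[0.4,0,0,0,0,0],[0.4,0,0,0,0,0],[0,0,0,0,0,0]])

```text
t: 29.75
eef_pos: [0.5705, 0.0468, 0.0155]
tool_rot: [0.504, 0.494, 0.504, -0.497]
contact_force: [-0.6, 0.0, -0.0]
gripper_width: 0.997
```

```bash
python3 lk.py a23 wrist;python3 go.py .5726 .049 .013 0 1.3 2
```

```text
29.75 [0.5705 0.0468 0.0155] [-0.6  0.  -0. ] 0.997 [ 0.04  0.62 -0.31  1.93  0.3   0.64 -0.44]
[[-0.0037, 0.9998, 0.0177], [-0.0034, 0.0177, -0.9998], [-1.0, -0.0038, 0.0034]]
t 29.8 pos [0.5713 0.047  0.0164] F [ 0.  -0.4  0.5] w 1.0 q [ 0.04  0.62 -0.31  1.93  0.3   0.64 -0.44]
[[0.043, 0.017, -0.025, -0.0, 0.0, 0.0], [0.043, 0.017, -0.025, -0.0, 0.0, 0.0]]
margin 0.47 6
```

View pics/a23_wrist.png

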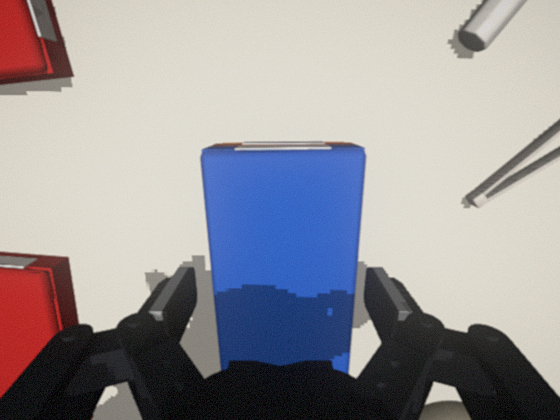

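Call:
step_arm(plan=[[0.03,0.03,-0.03,0,0,0],[0.02,0,0,0,0,0],[0,0,0,0,0,0]])

```text
t: 30.18
eef_pos: [0.5733, 0.05, 0.0158]
tool_rot: [0.506, 0.494, 0.504, -0.496]
contact_force: [-0.4, 0.4, -0.6]
gripper_width: 0.997
```

Call:
step_arm(plan=[[0,0,0,0,0,0],[0,0,0,0,0,0],[0,0,0,0,0,0],[0,0,0,0,0,0]], fingers=1, force=40)

```text
t: 30.68
eef_pos: [0.5732, 0.0502, 0.0159]
tool_rot: [0.506, 0.494, 0.504, -0.496]
contact_force: [-1.2, -1.2, 5.7]
gripper_width: 0.788
```

Call:
step_arm(plan=[[-0.06,0,0,0,0,0],[-0.1,0,0,0,0,0],[-0.1,0,0,0,0,0],[-0.1,0,0,0,0,0],[0,0,0,0,0,0]])

```text
t: 31.3
eef_pos: [0.5734, 0.0503, 0.0303]
tool_rot: [0.506, 0.494, 0.504, -0.495]
contact_force: [0.4, -0.2, -1.1]
gripper_width: 0.787
```

```bash
python3 lk.py a24 wrist side; python3 -c "
import cv2
p=cv2.imread('pics/a24_side.png');cv2.imwrite('pics/a24c.png',cv2.resize(p[130:310,170:370],None,fx=3,fy=3))"
```

```text
31.3 [0.5734 0.0503 0.0303] [ 0.4 -0.2 -1.1] 0.787 [ 0.05  0.6  -0.32  1.92  0.29  0.67 -0.43]
[[0.0009, 0.9998, 0.0204], [-0.003, 0.0204, -0.9998], [-1.0, 0.0008, 0.003]]
```

View pics/a24_wrist.png

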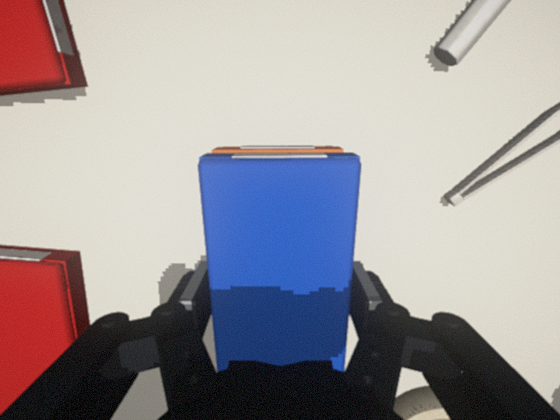

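View pics/a24c.png

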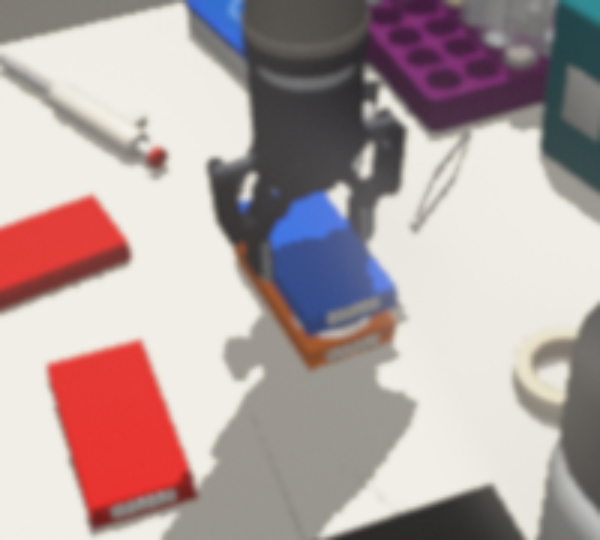

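Call:
step_arm(plan=[[-0.4,0,0,0,0,0],[-0.7,0,0,0,0,0],[-0.7,0,0,0,0,0],[-0.2,0,0,0,0,0]])

```text
t: 31.9
eef_pos: [0.5744, 0.0508, 0.1124]
tool_rot: [0.507, 0.495, 0.503, -0.495]
contact_force: [0.7, 0.5, -1.0]
gripper_width: 0.787
```

```bash
python3 lk.py a25 wrist top;python3 go.py .5364 -.2326 .1 0 -3 9
```

```text
31.9 [0.5744 0.0508 0.1124] [ 0.7  0.5 -1. ] 0.787 [ 0.08  0.48 -0.36  1.88  0.23  0.82 -0.38]
[[0.004, 0.9998, 0.0204], [-0.0026, 0.0204, -0.9998], [-1.0, 0.0039, 0.0027]]
t 32.0 pos [0.5737 0.0505 0.1109] F [ 0.4  1.4 -1.3] w 0.787 q [ 0.08  0.48 -0.36  1.88  0.23  0.81 -0.38]
[[0.033, -0.12, 0.784, 0.001, 0.0, -0.0], [0.032, -0.113, 0.785, 0.001, 0.0, -0.0], [0.032, -0.107, 0.786, 0.001, 0.0, -0.0], [0.032, -0.101, 0.787, 0.001, 0.0, -0.0], [0.032, -0.094, 0.787, 0.001, 0.0, -0.0], [0.031, -0.088, 0.788, 0.001, 0.0, -0.0], [0.031, -0.081, 0.789, 0.001, 0.0, -0.0], [0.031, -0.075, 0.79, 0.001, 0.0, -0.0], [0.031, -0.069, 0.79, 0.001, 0.0, -0.0]]
margin 0.52 4
```

View pics/a25_wrist.png

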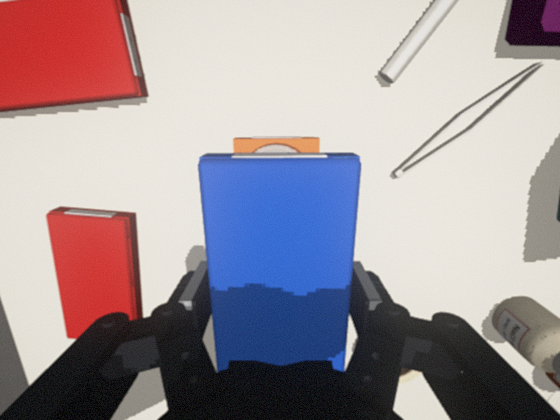

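Call:
step_arm(plan=[[0.033,-0.12,0.784,0.0013,0,0],[0.032,-0.113,0.785,0.0013,0,0],[0.032,-0.107,0.786,0.0013,0,0],[0.032,-0.101,0.787,0.0013,0,0],[0.032,-0.094,0.787,0.0013,0,0],[0.031,-0.088,0.788,0.0013,0,0],[0.031,-0.081,0.789,0.0013,0,0],[0.031,-0.075,0.79,0.0013,0,0]])

```text
t: 33.0
eef_pos: [0.5388, -0.202, 0.0991]
tool_rot: [-0.489, -0.51, -0.488, 0.512]
contact_force: [0.7, -0.5, -2.2]
gripper_width: 0.788
```

Call:
step_arm(plan=[[0.031,-0.069,0.79,0.0013,0,0],[0,0,0,0,0,0],[0,0,0,0,0,0]])

```text
t: 33.38
eef_pos: [0.5352, -0.2318, 0.0984]
tool_rot: [-0.487, -0.512, -0.487, 0.514]
contact_force: [0.2, -0.1, -0.9]
gripper_width: 0.786
```

```bash
python3 lk.py a26 wrist top;python3 go.py .5364 -.2326 .01 0 -3 4
```

```text
33.375 [ 0.5352 -0.2318  0.0984] [ 0.2 -0.1 -0.9] 0.786 [ 0.52  0.5  -0.29  1.87  0.2   0.79  0.08]
[[-0.0014, 0.9986, -0.0526], [-0.002, -0.0526, -0.9986], [-1.0, -0.0013, 0.002]]
t 33.475 pos [ 0.5358 -0.2311  0.0989] F [ 0.2 -0.4 -0.9] w 0.786 q [ 0.52  0.5  -0.29  1.87  0.2   0.79  0.08]
[[0.555, 0.005, 0.008, 0.0, 0.0, 0.0], [0.555, 0.005, 0.008, 0.0, 0.0, 0.0], [0.555, 0.005, 0.009, 0.0, 0.0, 0.0], [0.555, 0.004, 0.009, 0.0, 0.0, 0.0]]
margin 0.46 6
```

View pics/a26_wrist.png

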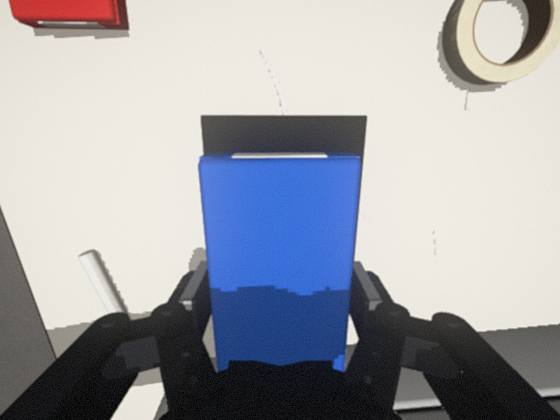

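View pics/a26_top.png

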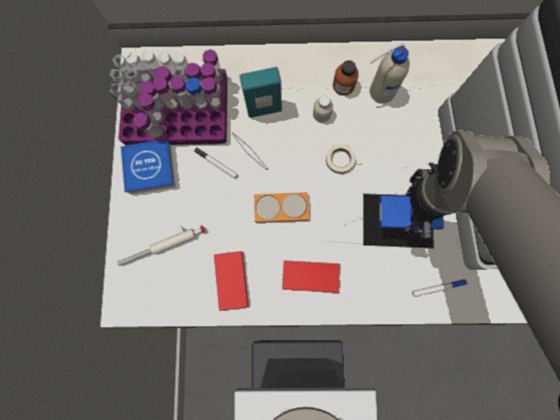

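```bash
python3 - <<'E'
from wm import *
N=np.load('a26_wrist.npz');p,d,X,W=wpts('a26_wrist',N['pos'],N['rot'])
g=p.max(2)
for v in range(116,152,5):
    u=np.nonzero((g[v]<70)&(np.arange(560)>190)&(np.arange(560)<380))[0]
    a,b=W[v,u[1]],W[v,u[-2]];print(v,u[0],u[-1],a.round(4),b.round(4),((a+b)/2).round(4))
# top edge of mat at columns
ps=[]
for u in range(210,360,15):
    v=np.nonzero(g[:150,u]<70)[0];v=v[v>90]
    ps.append(W[v[0],u]);
print(np.round(ps,4))
m=hsvm(p,100,130,120,60)&(d>0)&(d<.4);P=W[m&(W[...,2]>.10)];print(np.percentile(P,[.5,50,99.5],axis=0).round(4),cv2.minAreaRect((P[:,:2]*1000).astype(np.float32)))
E
```

```text
Traceback (most recent call last):
IndexError: index 1 is out of bounds for axis 0 with size 0
```

```bash
python3 - <<'E'
from wm import *
N=np.load('a26_wrist.npz');p,d,X,W=wpts('a26_wrist',N['pos'],N['rot'])
g=p.max(2)
for v in range(120,150,6):
    u=np.nonzero((g[v]<90)&(np.arange(560)>190)&(np.arange(560)<380))[0]
    if len(u)<9: continue
    a,b=W[v,u[1]],W[v,u[-2]];print(v,u[0],u[-1],a.round(4),b.round(4),((a+b)/2).round(4))
ps=[]
for u in range(210,360,15):
    v=np.nonzero(g[:150,u]<90)[0];v=v[v>90]
    if len(v): ps.append(W[v[0],u])
print(np.round(ps,4))
m=hsvm(p,100,130,120,60)&(d>0)&(d<.4);P=W[m&(W[...,2]>.10)];print(np.percentile(P,[.5,50,99.5],axis=0).round(4),cv2.minAreaRect((P[:,:2]*1000).astype(np.float32)))
E
```

```text
120 202 365 [ 0.4802 -0.1511  0.004 ] [ 0.6046 -0.1579  0.0036] [ 0.5424 -0.1545  0.0038]
126 202 364 [ 0.4793 -0.1556  0.003 ] [ 0.6042 -0.1624  0.0028] [ 0.5417 -0.159   0.0029]
132 203 364 [ 0.4796 -0.1601  0.0035] [ 0.6044 -0.1669  0.0028] [ 0.542  -0.1635  0.0031]
138 203 363 [ 0.4786 -0.1647  0.0021] [ 0.6034 -0.1714  0.0039] [ 0.541  -0.1681  0.003 ]
144 204 363 [ 0.479  -0.1694  0.0029] [ 0.6041 -0.1762  0.002 ] [ 0.5415 -0.1728  0.0024]
[[ 0.4857 -0.1492  0.0035]
 [ 0.4971 -0.1499  0.0024]
 [ 0.5089 -0.1498  0.0027]
 [ 0.5205 -0.1504  0.0026]
 [ 0.532  -0.151   0.0013]
 [ 0.5437 -0.1516  0.0026]
 [ 0.5553 -0.1523  0.0027]
 [ 0.5669 -0.1529  0.0026]
 [ 0.5784 -0.1543  0.0032]
 [ 0.59   -0.1549  0.0031]]
[[ 0.5024 -0.2724  0.1166]
 [ 0.5365 -0.2098  0.1222]
 [ 0.5702 -0.1667  0.1242]] ((536.212646484375, -222.36163330078125), (111.59141540527344, 68.2711410522461), 86.71021270751953)
```

Call:
step_arm(plan=[[0.555,0.01,0.03,0,0,0],[0.555,0.01,0.03,0,0,0],[0.555,0.005,0.02,0,0,0],[0.555,0,0,0,0,0],[0.12,0,0,0,0,0],[0,0,0,0,0,0]])

```text
t: 34.22
eef_pos: [0.5368, -0.2355, 0.0059]
tool_rot: [-0.488, -0.512, -0.486, 0.514]
contact_force: [-0.0, -0.1, -2.6]
gripper_width: 0.789
```

Call:
step_arm(plan=[[0.03,0,0,0,0,0],[0.03,0,0,0,0,0],[0.03,0,0,0,0,0],[0,0,0,0,0,0]])

```text
t: 34.72
eef_pos: [0.5365, -0.2363, 0.0022]
tool_rot: [-0.487, -0.512, -0.486, 0.514]
contact_force: [-0.5, 0.0, -0.4]
gripper_width: 0.784
```

Call:
step_arm(plan=[[0.03,0,-0.01,0,0,0],[0.025,0,0,0,0,0],[0.025,0,0,0,0,0],[0,0,0,0,0,0]])

```text
t: 35.22
eef_pos: [0.5366, -0.2358, -0.0011]
tool_rot: [-0.487, -0.512, -0.486, 0.514]
contact_force: [-0.0, 0.5, -0.2]
gripper_width: 0.787
```

Call:
step_arm(plan=[[0.02,0,0,0,0,0],[0.02,0,0,0,0,0],[0,0,0,0,0,0]])

```text
t: 35.6
eef_pos: [0.5366, -0.2358, -0.0011]
tool_rot: [-0.487, -0.512, -0.486, 0.514]
contact_force: [-5.9, 2.6, 15.3]
gripper_width: 0.788
```

Contact. Release and rise.

Call:
step_arm(plan=[[-0.02,0,0,0,0,0],[0,0,0,0,0,0],[0,0,0,0,0,0],[0,0,0,0,0,0]], fingers=-1)

```text
t: 36.1
eef_pos: [0.5365, -0.2358, -0.002]
tool_rot: [-0.487, -0.512, -0.486, 0.514]
contact_force: [0.2, -0.2, 0.0]
gripper_width: 1.003
```

Call:
step_arm(plan=[[-0.4,0,0,0,0,0],[-0.8,0,0,0,0,0],[-0.9,0,0,0,0,0],[-0.9,0,0,0,0,0],[-0.9,0,0,0,0,0],[0,0,-0.5,0,0,0],[0,0,-0.9,0,0,0],[0,0,-0.9,0,0,0]])

```text
t: 37.1
eef_pos: [0.5408, -0.1416, 0.1538]
tool_rot: [-0.487, -0.512, -0.486, 0.514]
contact_force: [0.6, -0.4, 0.8]
gripper_width: 1.003
```

Call:
step_arm(plan=[[0,-0.9,0,0,0,0],[0,-0.9,0,0,0,0],[0,-0.4,0,0,0,0],[0,0,0,0,0,0]])

```text
t: 37.6
eef_pos: [0.453, -0.1386, 0.154]
tool_rot: [-0.487, -0.512, -0.486, 0.514]
contact_force: [0.4, -0.5, 0.4]
gripper_width: 1.001
```

```bash
python3 lk.py a30 top side wrist; python3 - <<'E'
from h import *
from station import bot
c=bot.camera_model("top");N=np.load("a30_top.npz");p,d=N['p'],N['d'];u=np.indices(d.shape)[1];v=np.indices(d.shape)[0]
rep("orange",c,p,d,hsvm(p,9,22,130,100)&(u>245)&(u<315),(.0,.06))
rep("blue",c,p,d,hsvm(p,100,130,120,60)&(u>355)&(u<440)&(v<255)&(v>185),(.01,.06))
rep("mat",c,p,d,(p.max(2)<50)&(u>355)&(u<437)&(v>188)&(v<252),(-.02,.015))
dish=(hsvm(p,0,180,-1,120))&(cv2.cvtColor(p,cv2.COLOR_RGB2HSV)[...,1]<60)&(v>195)&(v<218)
for a,b in((257,281),(282,307)): rep("dish",c,p,d,dish&(u>a)&(u<b),(.008,.06))
cv2.imwrite('pics/a30tc.png',cv2.resize(p[120:330,200:480,::-1],None,fx=2.8,fy=2.8,interpolation=cv2.INTER_CUBIC))
E
```

```text
37.6 [ 0.453  -0.1386  0.154 ] [ 0.4 -0.5  0.4] 1.001 [ 0.47  0.27 -0.36  2.08  0.13  0.81 -0.02]
[[0.0, 0.9986, -0.0531], [-0.0034, -0.0531, -0.9986], [-1.0, 0.0002, 0.0034]]
orange 488 rect mm [571.   48.6] [ 66.6 129.2] 1.4 med [0.5564 0.0487 0.0194] z [0.0131 0.0194 0.022 ]
blue 22 rect mm [ 559.6 -175.1] [ 7.4 26.6] 85.0 med [ 0.5609 -0.1729  0.0212] z [0.0117 0.0212 0.0231]
mat 472 rect mm [ 539.1 -181.9] [ 59.6 124.2] 86.0 med [ 0.5727 -0.1642  0.0025] z [-0.0001  0.0025  0.005 ]
dish 397 rect mm [570.8  79.4] [51.2 52.1] 87.6 med [0.5693 0.0803 0.026 ] z [0.0222 0.026  0.0287]
dish 399 rect mm [571.3  17.6] [53.1 49.5] 89.0 med [0.5712 0.0178 0.026 ] z [0.0227 0.026  0.0285]
```

View pics/a30tc.png

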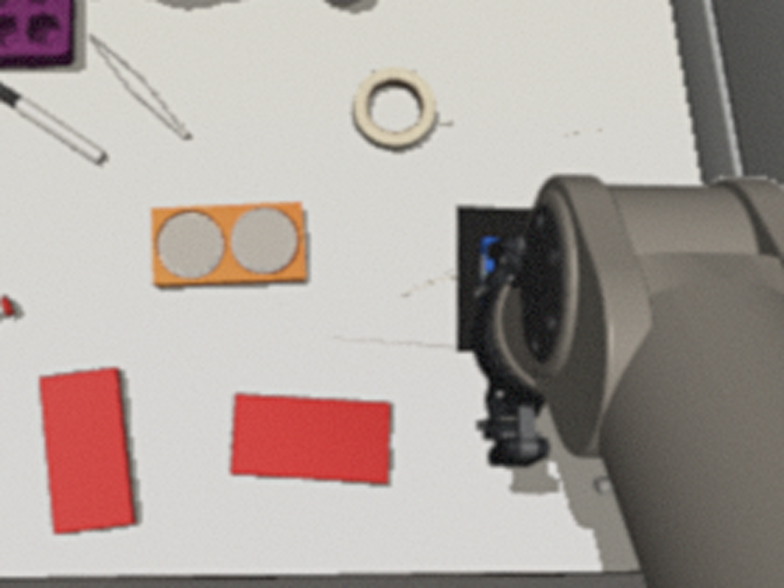

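View pics/a30_side.png

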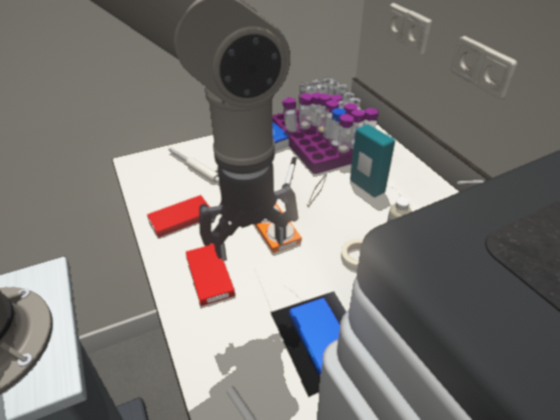

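Call:
step_arm(plan=[[-0.3,0,-0.9,0,0,0],[-0.3,0,-0.95,0,0,0],[-0.3,0,-0.95,0,0,0],[0,0,-0.95,0,0,0],[0,0,-0.95,0,0,0],[0,0,-0.95,0,0,0],[0,0,-0.5,0,0,0],[0,0,0,0,0,0]])

```text
t: 38.75
eef_pos: [0.4673, 0.1091, 0.1892]
tool_rot: [-0.488, -0.512, -0.487, 0.513]
contact_force: [1.1, -0.4, -0.1]
gripper_width: 0.998
```

```bash
python3 lk.py a31 top; python3 - <<'E'
from h import *
from station import bot
c=bot.camera_model("top");N=np.load("a31_top.npz");p,d=N['p'],N['d'];u=np.indices(d.shape)[1];v=np.indices(d.shape)[0]
rep("blue",c,p,d,hsvm(p,100,130,120,60)&(u>355)&(u<440)&(v<255)&(v>185),(.015,.06))
m=((p.max(2)<50)|hsvm(p,100,130,120,60))&(u>355)&(u<440)&(v>185)&(v<255)
rep("mat+",c,p,d,m,(-.02,.015))
cv2.imwrite('pics/a31tc.png',cv2.resize(p[120:330,200:480,::-1],None,fx=2.8,fy=2.8,interpolation=cv2.INTER_CUBIC))
E
```

```text
38.75 [0.4673 0.1091 0.1892] [ 1.1 -0.4 -0.1] 0.998 [ 0.09  0.25 -0.52  2.03  0.16  0.9  -0.56]
[[0.0005, 0.9988, -0.0496], [-0.0017, -0.0496, -0.9988], [-1.0, 0.0006, 0.0016]]
blue 1560 rect mm [ 536.  -236.4] [132.4  68.6] 87.3 med [ 0.5355 -0.2361  0.0224] z [0.0193 0.0224 0.0251]
mat+ 1709 rect mm [ 536.1 -234.5] [164.3 125.2] 87.0 med [ 0.5133 -0.2259  0.0026] z [-0.0002  0.0026  0.0059]
```

View pics/a31tc.png

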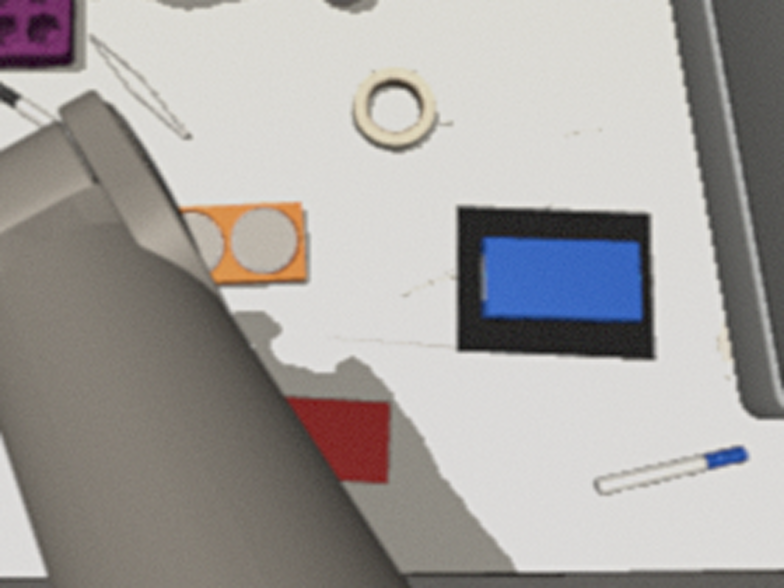

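```bash
python3 -c "
from station import bot
print(bot.hand_in())"
```

```text
the job is handed in; nothing more can be done
None
```

I flipped the closed pair in two 90° stages, standing it on its end in between and regripping from the other side. I then lifted off the blue tray, laid it on the mat and handed in at about 39 s. No verdict was reported.

**A slip along the way:** the first grip sat too high and lifted the orange cover alone, to about 0.15 m. I set it back over the dishes. The trays ended about 1.6 mm out of line lengthwise and slid back flush when the pair stood on its end. I regripped lower, and after that both trays moved together.

**Last checks (top and side cameras):**
- **Orange tray:** it lies flat on the worktop at about (0.571, 0.049). Both dishes sit level in its pockets, with their tops at z ≈ 0.026 m, the height expected for seated dishes.
- **Blue tray:** it lies flat on the mat with its top at z ≈ 0.022 m. Its centre is about 2 mm from the mat centre by the top camera; the wrist camera put the mat centre about 2 mm from the top camera's figure.
- **Bystanders:** I saw none disturbed, though in the last pictures the arm hid part of the pen and I did not measure their positions again.
- **Forces:** the highest wrist force I read between moves was about 17 N, when the blue tray touched the mat.

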